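Load the cart tray and slide it home along its guide rail

TASK

Clear the chrome pedal out of the tray's way: lift it from the cart deck and set it down gently inside the cream tray, beside the blue hanger. Then, without lifting the tray off the deck, slide it sideways until its side lies square against the aluminium guide rail, and only then slide it along the rail into its bay under the shelf until it is fully home, front flush with the shelf's front, with pedal and hanger in it. Leave the bell and the torque wrench where they are.

Things in the scene. Friction and masses are not known exactly. Their poses are not given: they have to be found in the camera images.
- cart: Fixed dark blue-grey workshop cart, flat deck at world z = 0. Origin: on the deck, midway between the bay walls at the bay mouth; +x runs into the bay, away from the robot, +y left along the shelf front, z up. Deck: x -285 to 195 mm, y -410 to 260 mm; 12 mm lips on its left and right edges, none in front, then a drop to the floor. Left of it a round push handle at y 310 mm, up to 195 mm high.
- shelf_edge (a point): Top front edge of the raised shelf over the bay mouth's centre, 54 mm over the deck. Shelf: whole cart width, x 0 to 195 mm, stock at its back (x over 105 mm, 45 mm tall); its front panel is the plane x = 0, closed but for the bay. Bay under it: 166 mm wide (cart y -83 to 83 mm), 50 mm high, parallel walls, deck as floor, rigid back stop at x = 161 mm; its right wall flares to y = -92 mm at the mouth.
- rail_end (a point): Front end of the aluminium guide rail, on its top inner edge, 175 mm in front of the bay mouth. The rail runs straight from here to the mouth on the lane's left, 22 mm high and 6 mm thick; its inner face (cart y = 83 mm) is in one plane with the left bay wall.
- tray: Loose cream tray, black liner, 160 x 160 x 36 mm high, walls and floor 3 mm thick, about 0.5 kg. Origin: centre of its underside; z up; +x side enters the bay first, front wall at x = -80 mm. Starts flat on the deck right of the bay lane, somewhat turned, sliding freely. Against the rail its origin is at cart y = 3 mm; fully home at cart x = 80 to 81 mm.
- tray_lip (a point): Outer edge of the tray's turned-out pull lip: 94 mm in front of the tray's origin (tray -x), 33 mm above the deck. The lip is 100 mm wide, 26 to 36 mm high above the deck, and sticks out 14 mm from the front wall.
- pedal: Loose chrome platform bicycle pedal lying flat on the deck in front of the bay mouth, between tray and rail: cage 90 mm (x) by 54 mm (y) by 26 mm high, with an axle stub 17 mm thick or less reaching from the -x end to x = -75 mm. About 0.25 kg. Origin: centre of the cage's underside; z up. Can be gripped across the 54 mm cage (its y) from above.
- hanger: Loose blue aluminium derailleur hanger, 58 by 26 by 6 mm, starts lying flat on the tray floor along the tray's -y side wall. Origin: centre of its underside, x along its length. 0.03 kg.
- bell: Loose green plastic bicycle bell, dome 56 mm across, 43 mm high, a black thumb lever reaching 47 mm from its centre, on the deck between guide rail and torque wrench. Origin: centre of its underside. Bystander.
- wrench: Loose steel torque wrench with a black grip, 200 mm long, 24 mm thick (32 mm wide and 33 mm high at the head), lying on the deck near its left edge, along the cart's x, head away from the robot. Origin: middle of its underside, x along its length towards the head. Bystander.

How it is judged:
By the outcome, as a careful person would: the job done as asked, in the order asked, and still so for the second after the job is handed in, with the robot touching nothing.
It also fails if it takes over 61 s, if anything falls off the work surface, if the arm or the gripper's body presses on something with over 40 N, if the wrist force passes 120 N, or if a joint passes its speed limit or range.

ROBOT

A 7-joint arm with a two-finger parallel gripper is mounted at the origin on the work surface. World frame = base frame: x ahead of the robot, y to its left, z up, the work surface at z = 0. Lengths are in mm, angles in degrees, forces in N, time in s.
With the tool pointing down it reaches from about 400 to 900 mm from the base axis. Payload 5.6 kg.
Tool frame: the origin (TCP) lies midway between the tips of the shut fingers; the grasp point (between the pads) lies 19 mm behind it; y points along the fingers, x is the direction in which the jaws open and shut, and the axes are right-handed (so a half turn about y gives the same grasp; the last joint's range is limited). The gripper opens to 92 mm and grips with 3 to 60 N. Pads are 20 mm wide; open, the fingers measure 128 mm over their backs; the gripper's body (75 mm by 189 mm) begins 69 mm behind the grasp point.
Start: joints at [-79.527, 26.786, -0.665, 91.828, 0.344, 61.387, -3.226], TCP at [145.568, 633.497, 214.592] pointing down, gripper open.
Joint ranges: [-144.91, 144.91], [-17.63, 115.5], [-89.93, 88.59], [15.96, 139.68], [-74.01, 254.01], [8.47, 105.57], [-167.45, 167.45]. Speed limits (degrees/s): [147.25, 147.25, 180, 180, 180, 180, 180].

INTERFACE

Orientations are given as a 3x3 rotation matrix whose columns are the frame's x, y, z axes.
In Python, from cell import r gives the robot as it stands. The module is installed in compiled form; this text tells all that it offers.
- The arm moves only by the shell command python3 -m inch 'ROWS' [FORCE]. ROWS is text: rows parted by semicolons, each of 7 numbers parted by spaces: the shift along the world's x, y, z as a fraction of full scale, then the turn, a rotation vector about the world's x, y, z as a fraction of full scale, then the closure, from 0 (fully open) to 1 (shut). A call has 1 to 8 rows; each row shifts and turns the pose as measured when the row begins; what a row does not reach is not made up. Full scale, the value 1, is 0.025 m for a shift and 0.1 rad for a turn. A row lasts 1/12 s, in which the tool goes at most 41.7 mm and 7.16 degrees, less where a joint would pass 70% of its speed; a pose out of reach is approached as far as the arm can. A call with a number of a shift or a turn outside -1 to 1 is refused whole. A call with a gripper value outside its range is refused whole. The fingers move at their own pace and stop on an object; FORCE is the grip in N (left out, the last holds). Time passes only in rows, so rows that do not move let the fingers close. It gives the time, the measured TCP pose, the force and the opening at its end, in the units of the state.
- r.get_state(): the state, without advancing time (a new reading comes with each control period).
- r.snapshot(name): name is "scene" or "top"; returns a dict with "image" (384x512x3 uint8, red, green, blue), "range_z" (384x512 float32, mm along the optical axis (not along the pixel's ray), 0 where there is no reading), "camera_matrix" (3x3 intrinsics, pixels), "k1" (the pictures are not rectified: a ray, as slopes to the right and down, at radius r is drawn at 1 + k1 r^2 times it, then the intrinsics apply), "rvec" (rotation vector, rad) and "tvec" (3), from world to camera coordinates, as OpenCV has them. Camera axes: x right, y down, z forward; pixel columns grow to the right and rows downward; lengths in mm; the calibration is good to about 2 mm. A picture is of the moment at which its call begins.
- r.finish_job(): hands the job in, once; it reports no verdict.
Trained networks look in a picture, given as the dict that the camera call returned (one of the last four; its "shot" number tells which), for a name from the list of things; names that differ only in an ending like _2 or _b are one class to them, and where a whole thing is asked for, a point or a joint stands for the part that bears it (a point fixed in the world has none). Each returns a list of dicts, best first, with "confidence" (0 to 1); they miss things now and then, are a little off and sometimes report something else, mostly with a low value. They report only what shows in the picture. A call takes as long as a camera call.
- r.recognise(label, picture): "at" ([column, row] in pixels, amid what is visible of it).
- r.silhouettes(label, picture): "pixels" (384x512 bool, what is visible of it) and "at" ([column, row] in pixels, amid what is visible of it).
The state is a dict: "clock": time; "joint_pos": joint angles; "qd": joint speeds; "tau": joint torques, N m; "position": TCP position; "eef_rot": TCP orientation; "wrist_force": force on the tool from outside, world axes, zero at the start; "torque": the same for the moment, N m; "gripper_width": opening from 0.0 (shut) to 1.0 (fully open).
Only numpy, scipy, OpenCV 4.12 (cv2) and the standard library are available. Lean on these libraries where they do the work, as an engineer would, in place of code of your own. Each camera call takes 0.05 s, during which the arm holds its last target.

## Working session

There is one attempt and no reset: what is moved stays moved. The work goes in short steps, Python scripts to look and compute and a shell command to move; the robot and the scene stay as the last step left them, time stands still between calls to the robot, and variables do not carry over. Pictures are saved under pics/ and viewed, and the job is handed in when it is done.

```bash
mkdir -p pics; cat > h.py <<'E'
import numpy as np, cv2
from cell import r
def save(s,n):
    cv2.imwrite('pics/'+n, cv2.resize(s['image'][:,:,::-1],(800,600),interpolation=cv2.INTER_CUBIC))
def cloud(s):
    K=s['camera_matrix'];k1=s['k1'];z=s['range_z'].astype(float)
    v,u=np.mgrid[0:384,0:512]
    xd=(u-K[0,2])/K[0,0];yd=(v-K[1,2])/K[1,1]
    rd=np.hypot(xd,yd);rr=rd.copy()
    for _ in range(20): rr=rd/(1+k1*rr**2)
    f=np.where(rd>0,rr/np.maximum(rd,1e-9),1)
    P=np.stack([xd*f*z,yd*f*z,z],-1)
    R=cv2.Rodrigues(np.array(s['rvec'],float))[0]
    W=(P-np.array(s['tvec'],float).ravel())@R
    W[z<=0]=np.nan
    return W
E
python3 - <<'E'
from h import *
np.set_printoptions(precision=2,suppress=True)
st=r.get_state();print(st['clock'],st['position'],st['eef_rot'],st['wrist_force'])
for n in('scene','top'):
    s=r.snapshot(n);save(s,n+'0.png');W=cloud(s)
    np.save(n+'0.npy',W)
    R=cv2.Rodrigues(np.array(s['rvec'],float))[0];print(n,-R.T@np.array(s['tvec']).ravel(),R)
    for l in['tray','tray_lip','pedal','hanger','bell','wrench','shelf_edge','rail_end','cart']:
        for d in r.recognise(l,s)[:2]:
            c,w=d['at'];print(l,d['confidence'],np.round(d['at'],1),W[int(round(w)),int(round(c))])
E
```

```text
0.0 [145.46 632.93 213.67] [[ 0.22 -0.   -0.97]
 [ 0.97 -0.    0.22]
 [-0.   -1.   -0.  ]] [0.05 0.62 0.58]
scene [1211.43  -84.78  557.06] [[ 0.18  0.98 -0.01]
 [ 0.59 -0.11 -0.8 ]
 [-0.79  0.14 -0.6 ]]
tray 0.81 [178.5 209. ] [ 516.89 -130.67    4.73]
tray_lip 0.8 [177.8 205. ] [ 502.39 -130.37    3.65]
pedal 0.59 [289.9 211.2] [588.04  84.6   24.61]
hanger 0.71 [151.9 206.1] [ 506.37 -182.24   11.8 ]
hanger 0.57 [346.7 183.8] [531.4  219.86  30.54]
bell 0.83 [346.1 184. ] [531.74 217.48  31.1 ]
wrench 0.62 [392.5 201.8] [594.78 294.61  21.04]
shelf_edge 0.62 [265.8 289.8] [796.9   -3.02  54.85]
rail_end 0.78 [265.5 288.4] [793.27  -2.32  55.04]
cart 0.73 [266.7 287.2] [792.26  -0.61  55.79]
top [422.03  44.15 914.55] [[-0.   -1.    0.04]
 [-0.99 -0.   -0.17]
 [ 0.17 -0.04 -0.99]]
tray_lip 0.84 [320.2 209.7] [ 522.33 -134.32    3.73]
pedal 0.97 [219.3 189.5] [564.44  90.32  21.82]
hanger 0.75 [343.4 220. ] [ 499.5  -184.37    7.78]
bell 0.64 [152.9 214.3] [510.16 228.29  38.64]
wrench 0.74 [122.  189.5] [564.24 300.83  21.33]
shelf_edge 0.88 [244.  145.1] [672.51  35.44  -0.96]
rail_end 0.91 [244.2 148.1] [664.88  35.46   1.12]
cart 0.62 [246.5 147.7] [664.55  30.91   2.44]
```

View pics/scene0.png

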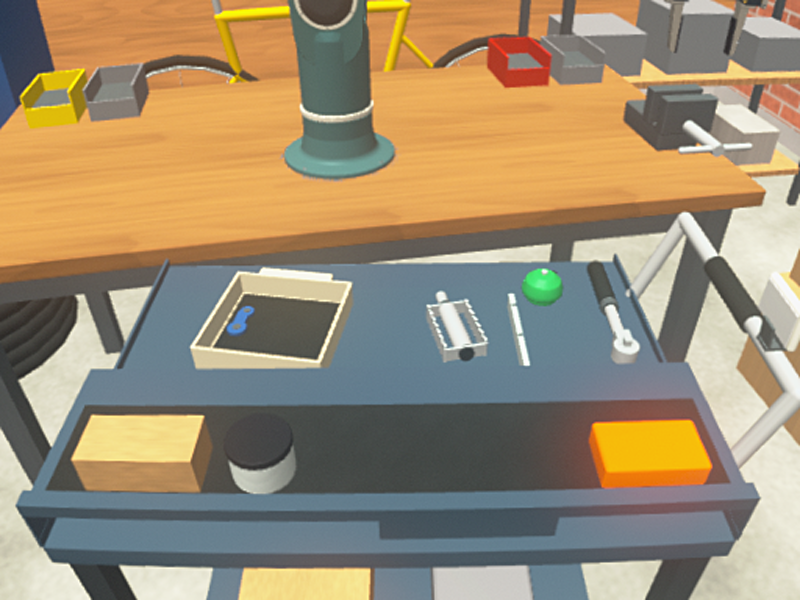

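View pics/top0.png

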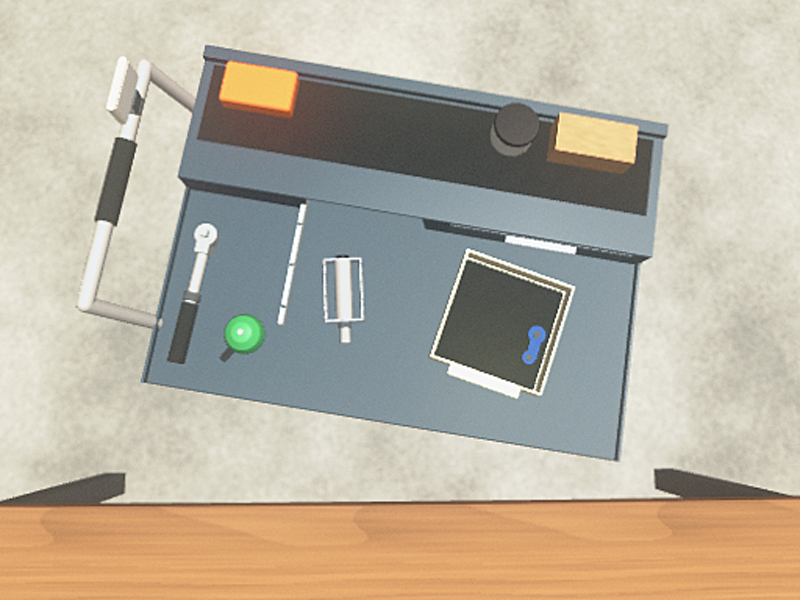

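```bash
cat > m.py <<'E'
from h import *
np.set_printoptions(precision=2,suppress=True)
W=np.load('top0.npy')
def proj(px): # 800x600 view px
    c,w=px[0]*512/800,px[1]*384/600
    return W[int(w),int(c)]
# shelf front edge points: per column, z 48..60 with max row
P=[]
for c in range(125,410,6):
    z=W[:,c,2]; rr=[q for q in range(20,200) if 50<z[q]<60]
    if rr: P.append(W[max(rr),c])
P=np.array(P);print(P[::6])
a=P[:,:2];
l=cv2.fitLine(a.astype(np.float32),cv2.DIST_HUBER,0,.01,.01).ravel();print('shelf line',l,np.degrees(np.arctan2(l[1],l[0])))
# rail
m=(W[...,2]>12)&(W[...,2]<30)
v,u=np.nonzero(m)
sel=(u>172)&(u<200)&(v>128)&(v<210)
q=W[v[sel],u[sel]];print(len(q),q[:,2].mean())
l=cv2.fitLine(q[:,:2].astype(np.float32),cv2.DIST_HUBER,0,.01,.01).ravel();print('rail',l,np.degrees(np.arctan2(l[1],l[0])),q[q[:,0].argmin()],q[q[:,0].argmax()])
for n in ['deck',]:
  for px in [(400,300),(400,400),(590,400),(250,220),(600,300),(100,200)]: print(px,proj(px))
E
python3 m.py
```

```text
[[ 725.17  293.04   54.81]
 [ 712.74  215.58   52.93]
 [ 700.04  137.79   51.84]
 [ 684.56   59.76   52.55]
 [ 671.95  -18.3    51.32]
 [ 658.4   -96.21   53.4 ]
 [ 645.14 -174.21   54.59]
 [ 632.23 -252.79   54.46]]
shelf line [  0.17   0.99 676.94  10.05] 80.3296
289 20.791294780732283
rail [  0.99  -0.16 614.79 162.54] -9.086877 [527.48 174.79  18.15] [704.87 175.43  14.35]
(400, 300) [563.49   8.5   -0.11]
(400, 400) [421.61   9.25   1.44]
(590, 400) [ 420.02 -260.71   -3.6 ]
(250, 220) [682.95 226.65   0.41]
(600, 300) [ 563.75 -283.31    0.05]
(100, 200) [668.75 387.39 132.18]
```

```bash
python3 - <<'E'
from h import *
np.set_printoptions(precision=2,suppress=True)
for n in['top','scene']:
    s=r.snapshot(n);W=cloud(s);np.save(n+'1.npy',W)
    for l in['tray','pedal','hanger','bell','wrench']:
        d=r.silhouettes(l,s)
        if not d: print(n,l,'none');continue
        d=d[0];m=d['pixels'];p=W[m];np.save(f'{n}_{l}.npy',p)
        if l in('pedal','hanger','bell'):
            k=(p[:,2]>p[:,2].mean()-6)
        elif l=='tray': k=p[:,2]>28
        else: k=p[:,2]>8
        b=cv2.minAreaRect(p[k][:,:2].astype(np.float32));print(n,l,round(d['confidence'],2),m.sum(),b,np.nanpercentile(p[:,2],[5,50,95]))
E
```

```text
top tray 0.81 5638 ((523.3331298828125, -129.7535858154297), (160.6093292236328, 174.84674072265625), 70.16861724853516) [ 0.72  3.78 36.  ]
top pedal 0.85 533 ((0.0, 0.0), (0.0, 0.0), 0.0) [12.91 21.67 25.33]
top hanger 0.67 219 ((499.51904296875, -177.91726684570312), (24.726104736328125, 56.2900505065918), 64.80774688720703) [ 5.65  8.81 11.39]
top bell none
top wrench 0.59 952 ((572.1275634765625, 300.11700439453125), (30.394481658935547, 199.0366973876953), 78.67366027832031) [11.97 20.84 25.4 ]
scene tray 0.66 1012 ((602.607666015625, 89.93733978271484), (49.78937530517578, 0.0), 93.25977325439453) [ 4.28 19.98 25.83]
scene pedal 0.97 959 ((0.0, 0.0), (0.0, 0.0), 0.0) [ 5.77 20.41 25.84]
scene hanger 0.63 5134 ((0.0, 0.0), (0.0, 0.0), 0.0) [ 2.7   6.98 36.55]
scene bell 0.62 519 ((521.190185546875, 224.19439697265625), (51.99342346191406, 40.78922653198242), 85.4404296875) [ 2.68 28.57 40.16]
scene wrench 0.86 844 ((597.3157958984375, 296.1085205078125), (37.60957717895508, 253.2362823486328), 75.25281524658203) [ 1.8  21.06 25.95]
```

```bash
cat > m2.py <<'E'
from h import *
np.set_printoptions(precision=2,suppress=True)
W=np.load('top0.npy')+0
W=np.nanmean([W,np.load('top1.npy')],0)
# rail ransac-ish
v,u=np.nonzero((W[...,2]>17)&(W[...,2]<27))
sel=(u>172)&(u<200)&(v>133)&(v<206)
q=W[v[sel],u[sel]][:,:2]
for _ in range(6):
    l=cv2.fitLine(q.astype(np.float32),cv2.DIST_L2,0,.01,.01).ravel()
    n=np.array([-l[1],l[0]]);d=(q-l[2:])@n;q=q[abs(d)<5]
print('rail',np.degrees(np.arctan(l[1]/l[0])),l,len(q),d.std(),q[q[:,0].argmin()])
# lips and shelf right/left edges, panel
import itertools
P=[]
for c in range(128,405,1):
    z=W[:,c,2]; rr=[k for k in range(20,200) if 48<z[k]<60]
    if rr: P.append(W[max(rr),c,:2])
P=np.array(P)
for _ in range(6):
    l=cv2.fitLine(P.astype(np.float32),cv2.DIST_L2,0,.01,.01).ravel();n=np.array([-l[1],l[0]]);d=(P-l[2:])@n;P=P[abs(d)<4]
print('shelf',np.degrees(np.arctan2(l[1],l[0]))-90,l,len(P),d.std())
# deck front edge
P=[]
for c in range(110,380):
    z=W[:,c,2]; rr=[k for k in range(150,300) if -6<z[k]<6]
    if rr: P.append(W[max(rr),c,:2])
P=np.array(P)
for _ in range(8):
    l=cv2.fitLine(P.astype(np.float32),cv2.DIST_L2,0,.01,.01).ravel();n=np.array([-l[1],l[0]]);d=(P-l[2:])@n;P=P[abs(d)<4]
print('deckfront',np.degrees(np.arctan2(l[1],l[0])),l,len(P),d.std())
for n in('top','scene'):
  p=np.load(f'{n}_pedal.npy');p=p[np.isfinite(p).all(1)&(p[:,2]>17)&(p[:,2]<30)]
  print(n,'pedal',cv2.minAreaRect(p[:,:2].astype(np.float32)),p.mean(0),p.min(0),p.max(0))
p=np.load('top_tray.npy');p=p[np.isfinite(p).all(1)&(p[:,2]>30)]
b=cv2.minAreaRect(p[:,:2].astype(np.float32));print(b,cv2.boxPoints(b))
p=np.load('top_pedal.npy');print(p[np.isfinite(p).all(1)&(p[:,2]>5)].min(0))
E
python3 m2.py
python3 - <<'E'
import cv2
i=cv2.imread('pics/top0.png')
cv2.imwrite('pics/crop0.png',cv2.resize(i[230:420,260:600],(800,447),interpolation=cv2.INTER_CUBIC))
E
```

```text
rail -9.568857 [  0.99  -0.17 610.67 163.46] 229 1.9124336296165778 [531.42 176.54]
shelf -9.641357 [  0.17   0.99 673.21 -12.14] 277 0.4578096915583244
deckfront 80.35009 [  0.17   0.99 392.49  34.08] 270 0.6297385033714501
top pedal ((563.4720458984375, 87.57852935791016), (42.26880645751953, 120.15682220458984), 84.9398422241211) [569.03  89.76  21.94] [503.08  64.14  17.  ] [623.51 111.64  28.59]
scene pedal ((563.7078247070312, 88.57779693603516), (124.72499084472656, 54.661197662353516), 3.2888193130493164) [576.83  88.6   22.42] [501.38  61.22  17.01] [625.92 119.02  28.32]
((523.3331298828125, -129.7535858154297), (160.6093292236328, 174.84674072265625), 70.16861724853516) [[ 413.85 -175.64]
 [ 578.33 -234.95]
 [ 632.82  -83.87]
 [ 468.34  -24.55]]
[503.08  64.14   5.57]m2.py:4: RuntimeWarning: Mean of empty slice
  W=np.nanmean([W,np.load('top1.npy')],0)
```

View pics/crop0.png

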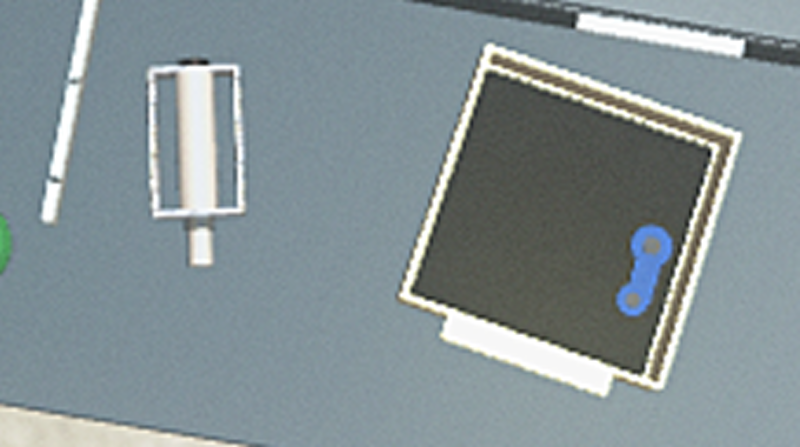

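```bash
python3 -m inch '0.8 -1 0 0 0 0.9 0;0.8 -1 0 0 0 0.9 0;0.8 -1 0 0 0 0.9 0;0.8 -1 0 0 0 0 0;0.8 -1 0 0 0 0 0;0.8 -1 0 0 0 0 0;0.8 -1 0 0 0 0 0;0.8 -1 0 0 0 0 0' 20
```

```text
clock: 2.27
position: [302.2, 430.7, 214.1]
eef_rot: [[-0.074, -0.004, -0.997], [0.997, 0.004, -0.074], [0.004, -1.0, 0.003]]
wrist_force: [1.3, -0.3, -0.5]
gripper_width: 0.997
```

```bash
python3 -m inch '0.8 -1 0 0 0 -0.2 0;0.8 -1 0 0 0 0 0;0.8 -1 0 0 0 0 0;0.8 -1 0 0 0 0 0;0.8 -1 0 0 0 0 0;0.8 -1 0 0 0 0 0;0.8 -1 0 0 0 0 0;0.8 -1 0 0 0 0 0'; python3 -m inch '0.8 -1 -0.5 0 0 0 0;0.8 -1 -0.5 0 0 0 0;0.8 -1 -0.5 0 0 0 0;0.8 -1 -0.5 0 0 0 0;0.8 -1 -0.5 0 0 0 0'
```

```text
clock: 2.93
position: [469.2, 219.9, 216.8]
eef_rot: [[-0.054, 0.0, -0.999], [0.999, 0.008, -0.054], [0.008, -1.0, -0.001]]
wrist_force: [1.0, 0.6, 0.2]
gripper_width: 1.006
clock: 3.35
position: [576.2, 89.2, 156.8]
eef_rot: [[-0.054, 0.01, -0.998], [0.998, 0.013, -0.054], [0.013, -1.0, -0.011]]
wrist_force: [0.4, -0.2, 0.3]
gripper_width: 0.996
```

```bash
python3 -m inch '0.08 0 -1 -0.13 0.1 0 0;0 0 -1 0 0 0 0;0 0 -1 0 0 0 0;0 0 -1 0 0 0 0;0 0 -0.7 0 0 0 0;0 0 0 0 0 0 0'; python3 - <<'E'
from h import *
s=r.snapshot('top');save(s,'a1.png')
cv2.imwrite('pics/a1c.png',cv2.resize(s['image'][110:270,150:350,::-1],(800,640))[:600])
E
```

```text
clock: 3.85
position: [584.0, 77.4, 33.8]
eef_rot: [[-0.039, 0.006, -0.999], [0.999, -0.005, -0.039], [-0.005, -1.0, -0.005]]
wrist_force: [-0.2, -0.4, -0.4]
gripper_width: 1.001
```

View pics/a1c.png

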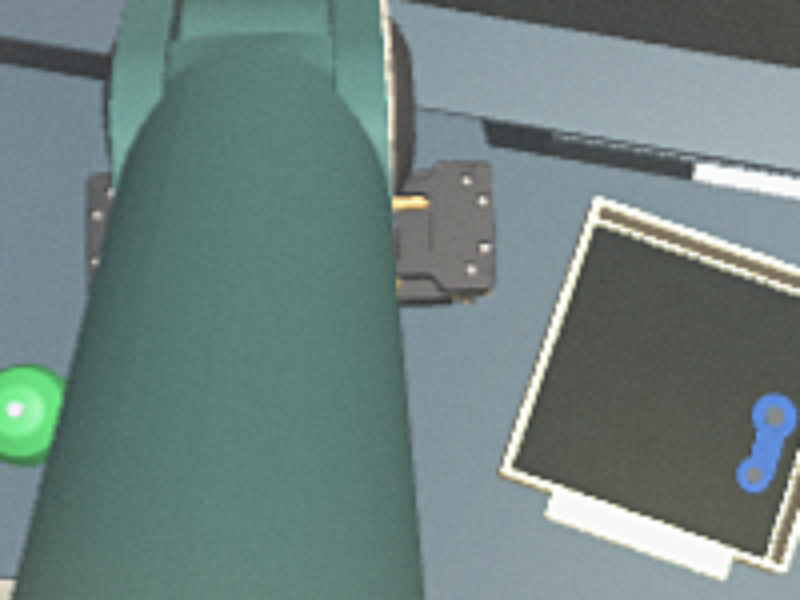

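```bash
python3 -m inch '-0.22 0.46 0 0 0 -0.1 0;0 0 0 0 0 0 0;0 0 0 0 0 0 0'; python3 - <<'E'
from h import *
s=r.snapshot('scene')
cv2.imwrite('pics/a2c.png',cv2.resize(s['image'][140:260,230:390,::-1],(800,600)))
E
```

```text
clock: 4.15
position: [581.5, 88.9, 38.1]
eef_rot: [[-0.028, 0.011, -1.0], [1.0, -0.004, -0.028], [-0.005, -1.0, -0.011]]
wrist_force: [0.2, -0.8, 0.6]
gripper_width: 0.999
```

View pics/a2c.png

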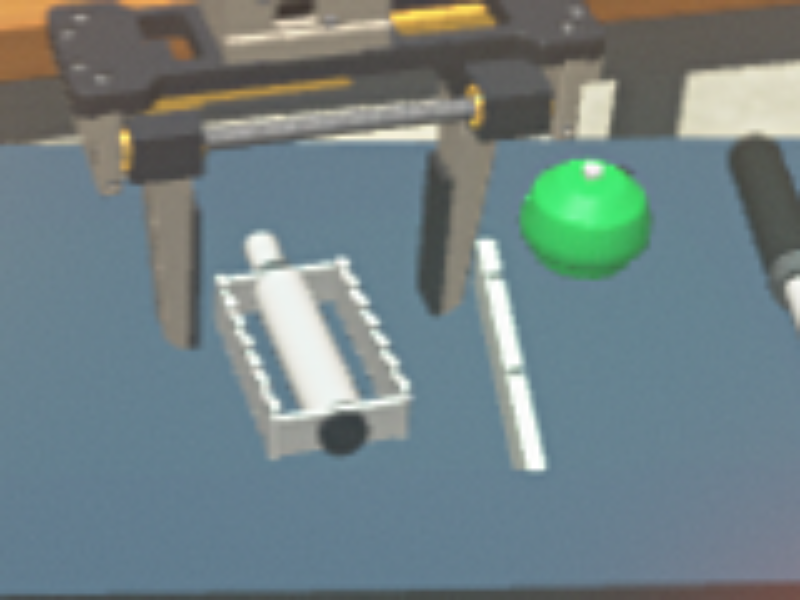

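```bash
python3 -m inch '-0.1 0 -0.7 0 0.1 0.2 0;0 0 -0.4 0 0 0 0;0 0 0 0 0 0 0'
```

```text
clock: 4.45
position: [582.6, 89.4, 14.1]
eef_rot: [[-0.049, 0.009, -0.999], [0.999, -0.002, -0.049], [-0.002, -1.0, -0.009]]
wrist_force: [-0.2, -0.5, -0.4]
gripper_width: 1.0
```

```bash
python3 -m inch '-0.16 0 -0.4 0 0.1 0 0;0 0 0 0 0 0 0;0 0 0 0 0 0 0'; python3 -m inch '0 0 0 0 0 0 0.6;0 0 0 0 0 0 0.6;0 0 0 0 0 0 0.6;0 0 0 0 0 0 0.6;0 0 0 0 0 0 0.6;0 0 0 0 0 0 0.6' 25
```

```text
clock: 4.7
position: [579.4, 88.7, 4.4]
eef_rot: [[-0.048, -0.0, -0.999], [0.999, -0.002, -0.048], [-0.002, -1.0, 0.0]]
wrist_force: [0.9, -0.4, 0.6]
gripper_width: 1.003
clock: 5.2
position: [580.2, 88.7, 5.7]
eef_rot: [[-0.047, 0.002, -0.999], [0.999, -0.002, -0.047], [-0.002, -1.0, -0.002]]
wrist_force: [0.0, 1.3, -0.0]
gripper_width: 0.586
```

```bash
python3 -m inch '0 0 0.5 0 0 0 0.6;0 0 1 0 0 0 0.6;0 0 1 0 0 0 0.6;0 0 0.5 0 0 0 0.6;0 0 0 0 0 0 0.6;0 -0.5 0 0 0 -0.5 0.6;0 -0.8 0 0 0 -0.8 0.6;-0.1 -0.8 0 0 0 -0.8 0.6'; python3 -m inch '-0.1 -0.8 0 0 0 -0.8 0.6;-0.1 -0.8 0 0 0 -0.8 0.6;-0.1 -0.8 0 0 0 0 0.6;-0.1 -0.8 0 0 0 0 0.6;-0.1 -0.8 0 0 0 0 0.6;-0.1 -0.8 0 0 0 0 0.6;0 -0.4 0 0 0 0 0.6;0 0 0 0 0 0 0.6'
```

```text
clock: 5.87
position: [574.8, 38.6, 84.6]
eef_rot: [[0.166, -0.002, -0.986], [0.986, 0.001, 0.166], [0.001, -1.0, 0.002]]
wrist_force: [0.1, -0.5, -2.2]
gripper_width: 0.581
clock: 6.53
position: [549.8, -110.5, 77.7]
eef_rot: [[0.36, -0.016, -0.933], [0.933, -0.005, 0.36], [-0.01, -1.0, 0.013]]
wrist_force: [0.2, -0.7, -2.7]
gripper_width: 0.584
```

```bash
python3 -m inch '0.33 -0.5 -0.3 0.05 -0.16 0.2 0.6;0 0 -0.3 0 0 0 0.6;0 0 0 0 0 0 0.6;0 0 0 0 0 0 0.6'; python3 - <<'E'
from h import *
s=r.snapshot('scene')
cv2.imwrite('pics/a3c.png',cv2.resize(s['image'][120:270,90:290,::-1],(800,600)))
E
```

```text
clock: 6.87
position: [556.8, -121.4, 60.2]
eef_rot: [[0.345, -0.004, -0.939], [0.939, 0.002, 0.345], [0.001, -1.0, 0.004]]
wrist_force: [0.0, 0.4, -1.7]
gripper_width: 0.586
```

View pics/a3c.png

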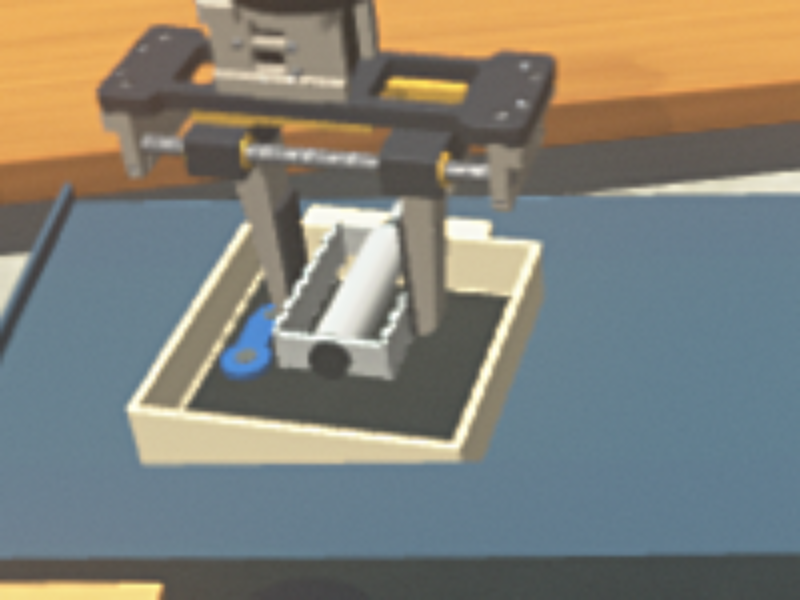

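```bash
python3 -m inch '0.05 -0.08 -0.8 0 0 0 0.6;0 0 -0.7 0 0 0 0.6;0 0 -0.3 0 0 0 0.6;0 0 0 0 0 0 0.6;0 0 0 0 0 0 0.6'; python3 - <<'E'
from h import *
s=r.snapshot('scene')
cv2.imwrite('pics/a4c.png',cv2.resize(s['image'][120:270,90:290,::-1],(800,600)))
E
```

```text
clock: 7.33
position: [559.4, -116.4, 15.1]
eef_rot: [[0.338, -0.003, -0.941], [0.941, 0.005, 0.338], [0.004, -1.0, 0.004]]
wrist_force: [0.1, 0.3, -1.2]
gripper_width: 0.587
```

View pics/a4c.png

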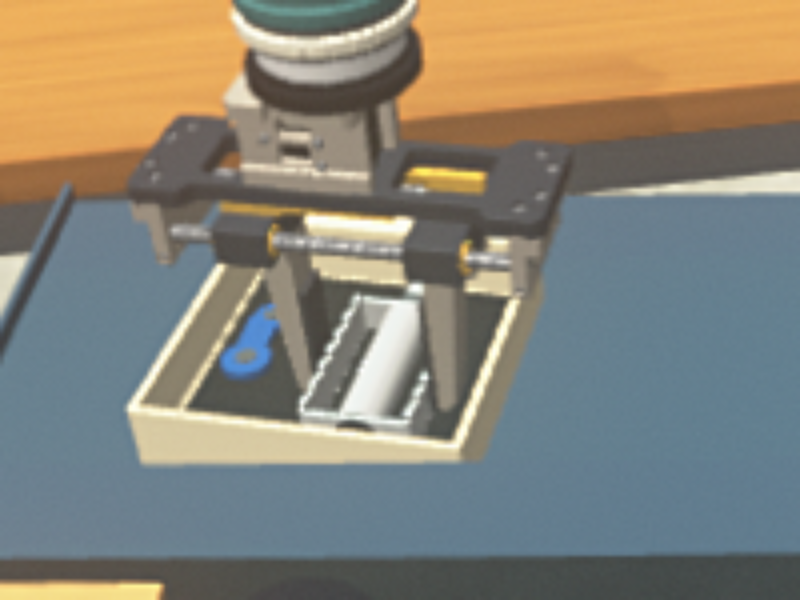

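```bash
python3 -m inch '-0.1 -0.26 0 0 0 0 0.6;0 0 0 0 0 0 0.6;0 0 -0.18 0 0 0 0.6;0 0 0 0 0 0 0.6;0 0 0 0 0 0 0.6'
```

```text
clock: 7.8
position: [558.8, -123.7, 13.6]
eef_rot: [[0.338, 0.003, -0.941], [0.941, 0.005, 0.338], [0.005, -1.0, -0.001]]
wrist_force: [-0.5, -0.6, -3.0]
gripper_width: 0.585
```

```bash
python3 -m inch '0 0 -0.14 0 0 0 0.6;0 0 0 0 0 0 0.6'; python3 -m inch '0 0 -0.08 0 0 0 0.6;0 0 0 0 0 0 0.6'
```

```text
clock: 7.97
position: [558.9, -123.8, 10.2]
eef_rot: [[0.338, 0.003, -0.941], [0.941, 0.005, 0.338], [0.006, -1.0, -0.001]]
wrist_force: [-0.5, 1.5, -2.2]
gripper_width: 0.587
clock: 8.13
position: [559.7, -124.0, 8.7]
eef_rot: [[0.338, 0.004, -0.941], [0.941, 0.005, 0.338], [0.006, -1.0, -0.003]]
wrist_force: [-0.1, -0.3, -1.7]
gripper_width: 0.582
```

```bash
python3 -m inch '0 0 -0.06 0 0 0 0.6;0 0 0 0 0 0 0.6'; python3 -m inch '0 0 -0.06 0 0 0 0.6;0 0 0 0 0 0 0.6'
```

```text
clock: 8.3
position: [560.1, -124.0, 8.9]
eef_rot: [[0.338, 0.005, -0.941], [0.941, 0.005, 0.338], [0.007, -1.0, -0.003]]
wrist_force: [-0.5, -0.6, -2.2]
gripper_width: 0.588
clock: 8.47
position: [560.5, -124.1, 8.7]
eef_rot: [[0.338, 0.006, -0.941], [0.941, 0.006, 0.338], [0.007, -1.0, -0.003]]
wrist_force: [0.6, 0.4, -2.4]
gripper_width: 0.584
```

```bash
python3 -m inch '0 0 -0.14 0 0 0 0.6;0 0 0 0 0 0 0.6'; python3 -m inch '0 0 -0.1 0 0 0 0.6'
```

```text
clock: 8.63
position: [561.9, -124.4, 8.2]
eef_rot: [[0.338, 0.008, -0.941], [0.941, 0.006, 0.338], [0.009, -1.0, -0.005]]
wrist_force: [-0.6, -0.3, -2.4]
gripper_width: 0.584
clock: 8.72
position: [562.6, -124.5, 7.3]
eef_rot: [[0.338, 0.009, -0.941], [0.941, 0.007, 0.338], [0.01, -1.0, -0.006]]
wrist_force: [-10.1, 2.5, 37.5]
gripper_width: 0.59
```

```bash
python3 -m inch '0 0 0.06 0 0 0 0.6;0 0 0 0 0 0 0.27;0 0 0 0 0 0 0.27;0 0 0 0 0 0 0.27'; python3 - <<'E'
from h import *
s=r.snapshot('scene')
cv2.imwrite('pics/a5c.png',cv2.resize(s['image'][120:270,90:290,::-1],(800,600)))
E
```

```text
clock: 9.05
position: [563.2, -124.6, 8.4]
eef_rot: [[0.338, 0.011, -0.941], [0.941, 0.007, 0.338], [0.01, -1.0, -0.008]]
wrist_force: [-0.5, -1.2, 0.0]
gripper_width: 0.731
```

View pics/a5c.png

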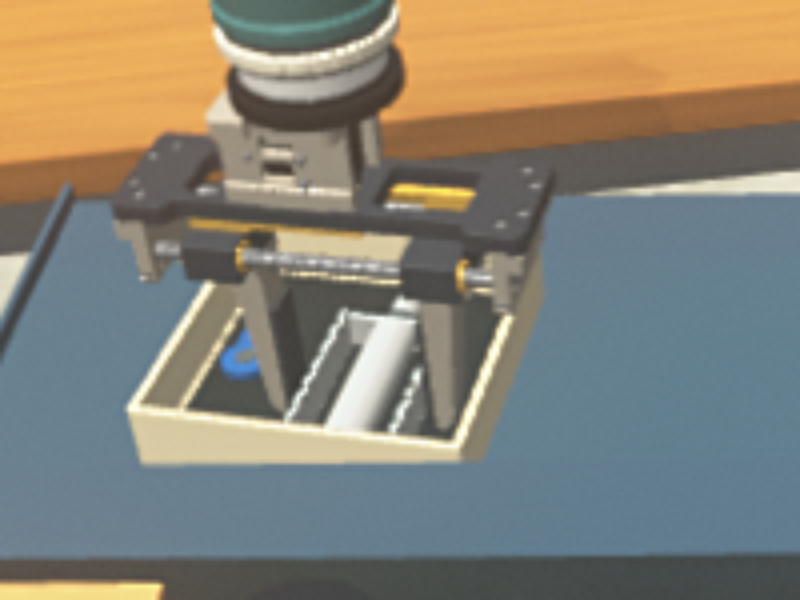

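```bash
python3 -m inch '0 0 0.6 0 0 0 0.27;0 0 1 0 0 0 0.27;0 0 1 0 0 0 0.27;-0.8 0 0.5 -0.07 0.1 -0.5 0.27;-1 0 0 0 0 -1 0.3;-1 0.1 0 0 0 -1 0.4;-0.6 0.1 0 0 0 -1 0.5;0 0 0 0 0 -1 0.5'; python3 - <<'E'
from h import *
np.set_printoptions(precision=2,suppress=True)
st=r.get_state();print(st['joint_pos'])
for n in('top','scene'):
    s=r.snapshot(n);save(s,'b_'+n+'.png');np.save('b_'+n+'.npy',cloud(s))
E
```

```text
clock: 9.77
position: [473.7, -119.0, 85.3]
eef_rot: [[0.726, -0.003, -0.688], [0.688, 0.001, 0.726], [-0.001, -1.0, 0.003]]
wrist_force: [0.1, 1.1, -0.2]
gripper_width: 0.512
[-11.62  23.59  26.37 121.09 -16.5   38.91  69.27]
```

View pics/b_scene.png

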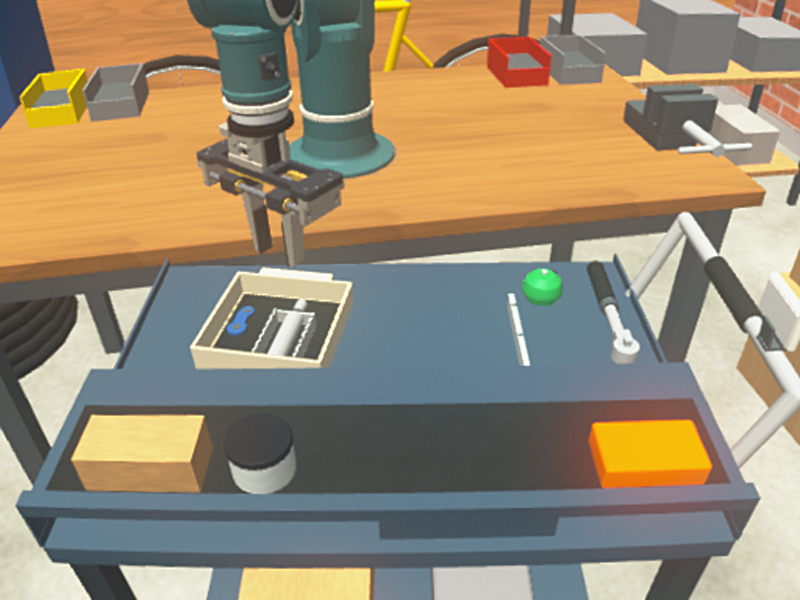

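View pics/b_top.png

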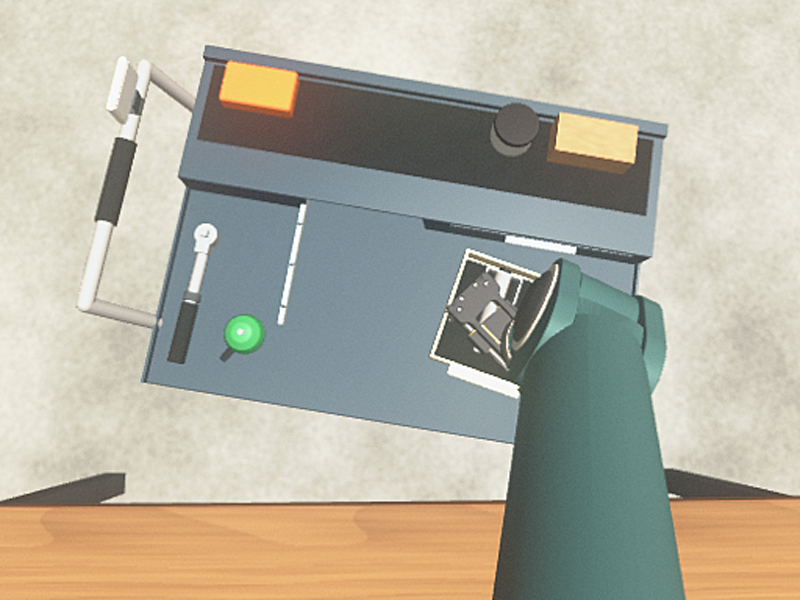

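```bash
python3 -m inch '-0.5 0.2 0 0 0 -1 0.55;-0.5 0.2 0 0 0 -1 0.55;0 0 0 0 0 -1 0.55;0 0 0 0 0 -1 0.55;0 0 0 0 0 -1 0.55;0 0 0 0 0 -1 0.55;0 0 0 0 0 -1 0.55;0 0 0 0 0 -1 0.55'; python3 -m inch '0 0 0 0 0 -1 0.55;0 0 0 0 0 -1 0.55;0 0 0 0 0 -0.5 0.55;0 0 0 0 0 0 0.55';python3 -c "
from h import *
print(r.get_state()['joint_pos'])"
```

```text
clock: 10.53
position: [456.0, -109.4, 84.9]
eef_rot: [[0.999, 0.001, 0.04], [-0.04, -0.004, 0.999], [0.001, -1.0, -0.004]]
wrist_force: [1.3, 0.5, 0.2]
gripper_width: 0.446
clock: 10.87
position: [459.2, -109.8, 84.2]
eef_rot: [[0.958, 0.0, 0.286], [-0.286, -0.008, 0.958], [0.003, -1.0, -0.007]]
wrist_force: [0.4, 1.4, 0.2]
gripper_width: 0.452
[-25.47441353  25.27575076  42.10358682 124.18846204 -26.10508502
  39.35212784  17.85546288]
```

```bash
python3 -m inch '-0.45 0.08 -0.6 0 0 -0.55 0.55;0 0 -0.6 0 0 0 0.55;0 0 0 0 0 0 0.55;0 0 0 0 0 0 0.55'; python3 - <<'E'
from h import *
s=r.snapshot('scene')
cv2.imwrite('pics/b2c.png',cv2.resize(s['image'][120:270,90:290,::-1],(800,600)))
E
```

```text
clock: 11.2
position: [450.6, -108.0, 53.4]
eef_rot: [[0.946, 0.002, 0.325], [-0.325, -0.01, 0.946], [0.005, -1.0, -0.009]]
wrist_force: [-0.3, 0.3, 0.2]
gripper_width: 0.451
```

View pics/b2c.png

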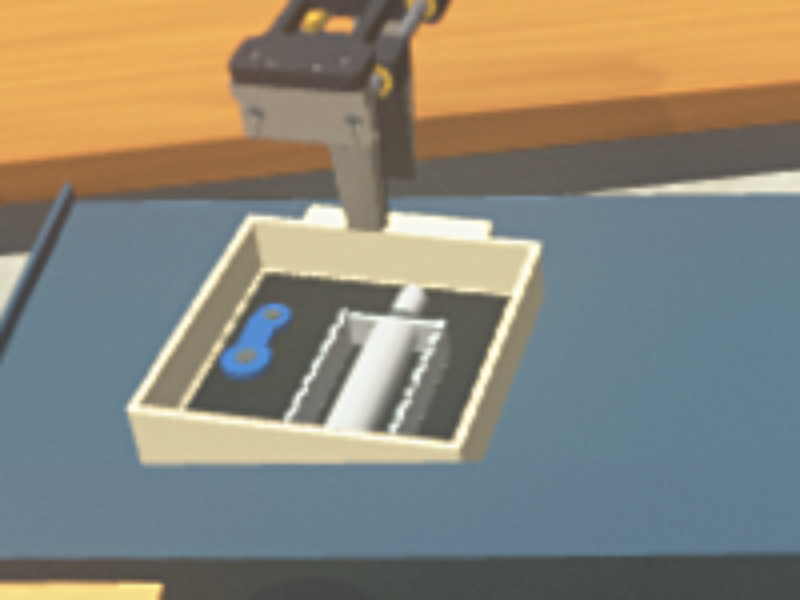

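```bash
python3 -m inch '-0.1 0.02 -0.5 -0.1 0 0 0.55;0 0 -0.3 0 0 0 0.55;0 0 0 0 0 0 0.55'; python3 - <<'E'
from h import *
s=r.snapshot('scene')
cv2.imwrite('pics/b3c.png',cv2.resize(s['image'][120:270,90:290,::-1],(800,600)))
E
```

```text
clock: 11.5
position: [450.9, -108.0, 34.8]
eef_rot: [[0.947, 0.007, 0.321], [-0.321, -0.02, 0.947], [0.013, -1.0, -0.017]]
wrist_force: [-0.0, -0.1, -0.8]
gripper_width: 0.452
```

View pics/b3c.png

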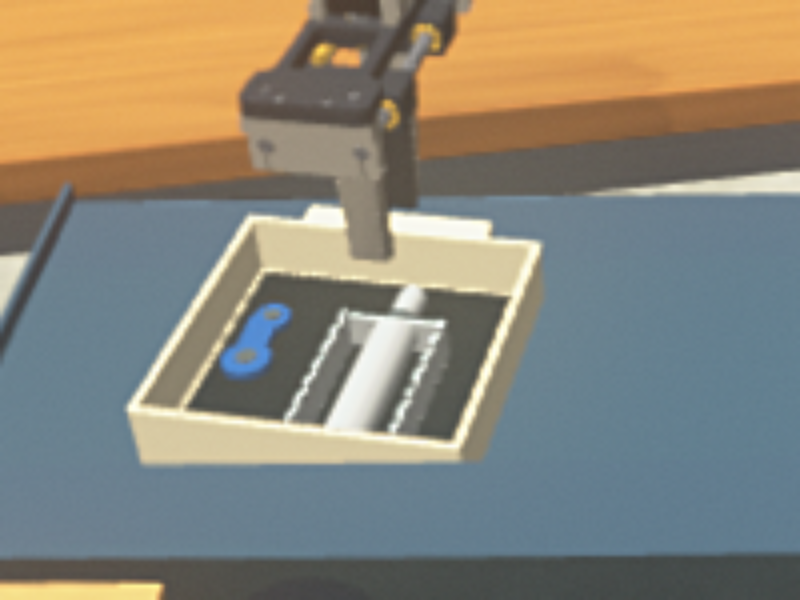

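```bash
python3 -m inch '-0.12 0 -0.5 0.2 0.07 0 0.55;0 0 -0.3 0 0 0 0.55;0 0 0 0 0 0 0.55;0 0 0 0 0 0 0.55'
```

```text
clock: 11.88
position: [450.4, -108.6, 16.5]
eef_rot: [[0.947, 0.004, 0.32], [-0.32, 0.0, 0.947], [0.004, -1.0, 0.002]]
wrist_force: [0.0, -0.1, -0.9]
gripper_width: 0.451
```

```bash
python3 -m inch '-0.1 0 -0.25 0 0 0 0.55;0 0 0 0 0 0 0.55;0 0 0 0 0 0 0.9;0 0 0 0 0 0 0.9;0 0 0 0 0 0 0.9;0 0 0 0 0 0 0.9;0 0 0 0 0 0 0.9' 15; python3 - <<'E'
from h import *
s=r.snapshot('scene')
cv2.imwrite('pics/b4c.png',cv2.resize(s['image'][120:270,90:290,::-1],(800,600)))
E
```

```text
clock: 12.47
position: [447.3, -108.0, 10.9]
eef_rot: [[0.948, 0.004, 0.32], [-0.32, 0.001, 0.948], [0.003, -1.0, 0.002]]
wrist_force: [1.3, -1.0, -1.7]
gripper_width: 0.187
```

View pics/b4c.png

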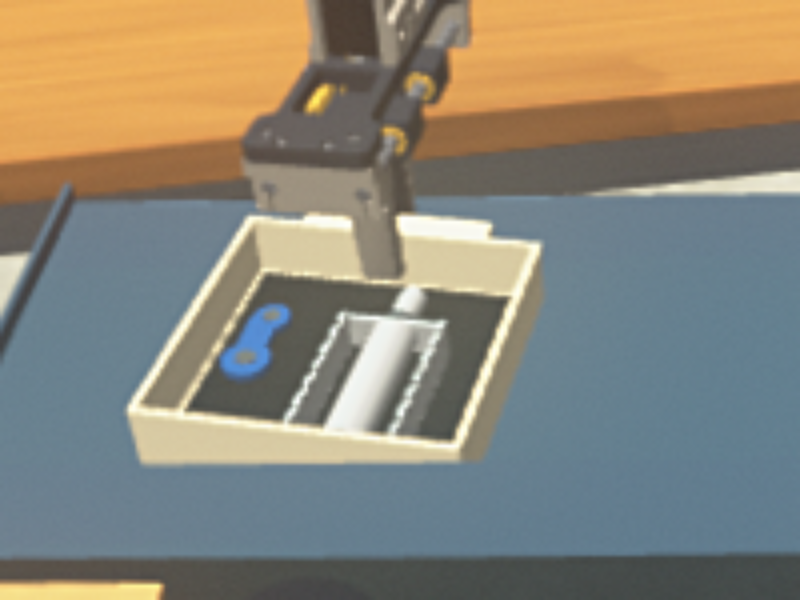

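```bash
python3 -m inch '0.04 0.15 0 0 0 0.05 0.9;0.1 0.3 0 0 0 0.1 0.9;0.1 0.35 0 0 0 0.1 0.9;0.1 0.35 0 0 0 0.1 0.9'; python3 -m inch '0.1 0.35 0 0 0 0.1 0.9;0.1 0.35 0 0 0 0.1 0.9;0.1 0.35 0 0 0 0.1 0.9;0.1 0.35 0 0 0 0.1 0.9'
```

```text
clock: 12.85
position: [455.5, -82.4, 10.9]
eef_rot: [[0.956, 0.005, 0.292], [-0.292, -0.005, 0.956], [0.006, -1.0, -0.003]]
wrist_force: [-1.6, -4.3, -1.5]
gripper_width: 0.187
clock: 13.18
position: [466.6, -44.0, 10.9]
eef_rot: [[0.968, 0.005, 0.25], [-0.25, -0.006, 0.968], [0.007, -1.0, -0.004]]
wrist_force: [-1.0, -4.6, -0.7]
gripper_width: 0.185
```

```bash
python3 -m inch '0.1 0.35 0 0 0 0.1 0.9;0.1 0.35 0 0 0 0.1 0.9;0.1 0.35 0 0 0 0.1 0.9;0.1 0.35 0 0 0 0.1 0.9;0.1 0.35 0 0 0 0.1 0.9;0.1 0.35 0 0 0 0.1 0.9;0.1 0.35 0 0 0 0.1 0.9;0.1 0.35 0 0 0 0.05 0.9'; python3 -m inch '0.1 0.35 -0.02 0 0 0 0.9;0.1 0.35 0 0 0 0 0.9;0.05 0.2 0 0 0 0 0.9;0 0 0 0 0 0 0.9;0 0 0 0 0 0 0.9';python3 - <<'E'
from h import *
for n in('top','scene'):
    s=r.snapshot(n);save(s,'c_'+n+'.png');np.save('c_'+n+'.npy',cloud(s))
E
```

```text
clock: 13.85
position: [487.7, 33.8, 10.9]
eef_rot: [[0.986, 0.004, 0.168], [-0.168, -0.006, 0.986], [0.005, -1.0, -0.005]]
wrist_force: [-1.0, -5.5, 0.7]
gripper_width: 0.191
clock: 14.27
position: [494.5, 59.5, 10.8]
eef_rot: [[0.987, 0.004, 0.162], [-0.162, -0.007, 0.987], [0.005, -1.0, -0.006]]
wrist_force: [-0.8, -5.8, 0.6]
gripper_width: 0.192
```

View pics/c_top.png

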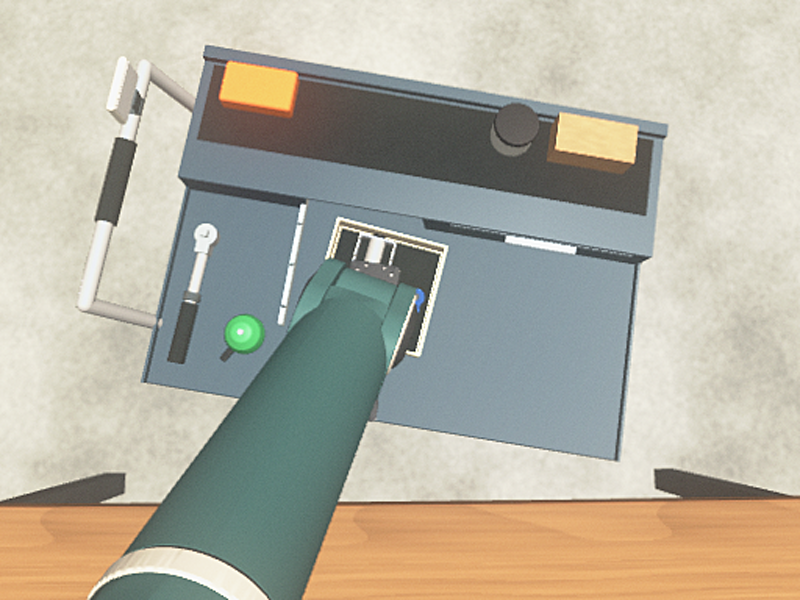

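View pics/c_scene.png

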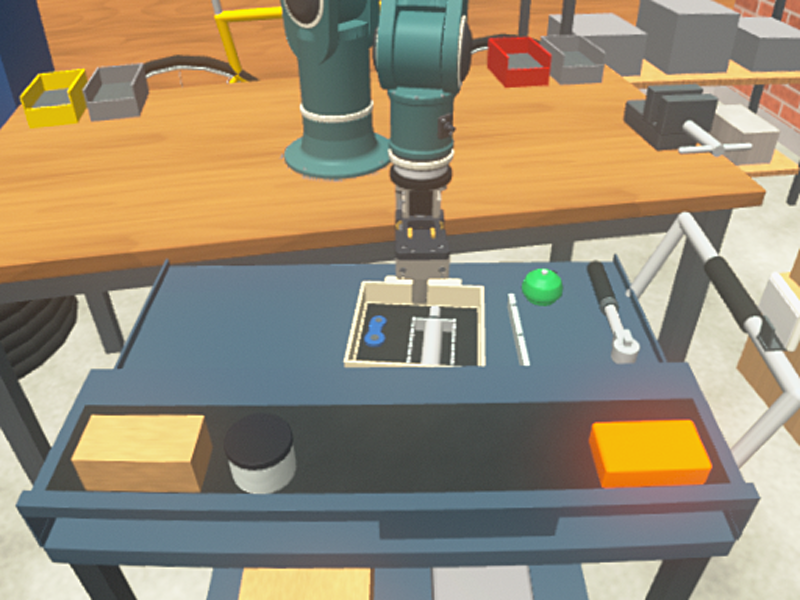

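```bash
cat > tr.py <<'E'
from h import *
import sys
np.set_printoptions(precision=2,suppress=True)
a=np.radians(-9.64);Ex=np.array([np.cos(a),np.sin(a)]);Ey=np.array([-Ex[1],Ex[0]]);O=np.array([685.8,63.0])
def cart(W):
    d=W[...,:2]-O
    return np.stack([d@Ex,d@Ey,W[...,2]],-1)
def tray(C):
    # tray rim: z 31-40, region
    m=(C[...,2]>31)&(C[...,2]<39.5)&(C[...,0]>-215)&(C[...,0]<-2)&(abs(C[...,1])<140)
    return C[m]
if __name__=='__main__':
  for f in sys.argv[1:]:
    C=cart(np.load(f));p=tray(C);print(f,len(p),np.percentile(p,[1,5,95,99],axis=0))
    im=np.full((300,220),0,np.uint8)
    # right wall line: for x slices, min y ; left wall: max y ; front(+x): max x
    for nm,ax,sgn in(('right',0,-1),('left',0,1),('lead',1,1)):
        L=[]
        for b in range(-200,100,5):
            q=p[(p[:,ax]>=b)&(p[:,ax]<b+5)]
            if len(q)>3:
                o=q[:,1-ax]; L.append((b+2.5,np.sort(o*sgn)[-2]*sgn))
        L=np.array(L)
        if len(L)<5: continue
        for _ in range(10):
            c=np.polyfit(L[:,0],L[:,1],1);e=abs(np.polyval(c,L[:,0])-L[:,1])
            if e.max()<2: break
            L=np.delete(L,e.argmax(),0)
        print(nm,len(L),'angle',np.degrees(np.arctan(c[0])),'at mid',np.polyval(c,L[:,0].mean()),L[0,0],L[-1,0])
    rl=C[(C[...,2]>17)&(C[...,2]<26)&(C[...,0]>-170)&(C[...,0]<-10)&(C[...,1]>75)&(C[...,1]<97)]
    print('rail y',np.percentile(rl[:,1],[2,10,50,90,98]),len(rl))
E
python3 tr.py top0.npy c_top.npy c_scene.npy scene0.npy
```

```text
top0.npy 251 [[-214.27 -139.16   31.17]
 [-212.26 -136.94   31.62]
 [-130.71  137.17   38.91]
 [-115.71  139.15   39.35]]
right 9 angle -10.057922367906079 at mid -133.0491401403171 -182.5 -117.5
left 2 angle -74.16678971746353 at mid 3.622680933602396 -197.5 -117.5
rail y [83.54 83.87 86.41 89.12 89.75] 219
c_top.npy 487 [[-213.71 -124.24   31.18]
 [-209.79 -120.75   31.7 ]
 [ -18.53  136.15   38.63]
 [ -15.55  139.11   39.34]]
right 22 angle -5.261952532650619 at mid -117.40081645588263 -187.5 -32.5
left 17 angle -35.1085838774439 at mid 70.1574571219963 -197.5 -17.5
lead 32 angle 5.4762530882500196 at mid -23.01571448330885 -122.5 32.5
rail y [83.51 83.82 86.42 89.19 89.9 ] 223
c_scene.npy 845 [[-207.17 -122.43   31.16]
 [-195.07 -119.77   31.65]
 [ -24.89  128.86   38.62]
 [ -21.98  137.93   39.31]]
right 26 angle -4.560100337278866 at mid -117.80350857593983 -182.5 -32.5
left 23 angle -4.831167089521408 at mid 38.38770651119034 -167.5 -22.5
lead 25 angle 0.3303736124312563 at mid -26.113585290731404 -122.5 32.5
rail y [82.82 83.03 85.41 88.45 89.37] 169
scene0.npy 198 [[-211.38 -139.6    31.08]
 [-206.85 -138.38   31.55]
 [-118.49  136.83   39.02]
 [-103.74  139.5    39.32]]
right 7 angle -7.616548619750523 at mid -132.87727984975058 -182.5 -122.5
left 2 angle -74.46585591742348 at mid -2.1097398296418532 -197.5 -122.5
rail y [82.89 83.13 85.61 88.63 89.28] 166
```

```bash
python3 -m inch '0 0 0 0 0 0 0.95;0 0 0 0 0 0 0.95;0 0 0 0 0 0.3 0.95;0 0 0 0 0 0.3 0.95;0 0 0 0 0 0.3 0.95;0 0 0 0 0 0 0.95' 45;python3 - <<'E'
from h import *
for n in('top','scene'):
    s=r.snapshot(n);np.save('d_'+n+'.npy',cloud(s))
E
python3 tr.py d_scene.npy d_top.npy
```

```text
clock: 14.87
position: [494.6, 58.6, 10.8]
eef_rot: [[0.998, 0.005, 0.068], [-0.068, -0.005, 0.998], [0.005, -1.0, -0.005]]
wrist_force: [-0.5, -2.4, -1.4]
gripper_width: 0.183
d_scene.npy 865 [[-205.66 -110.65   31.16]
 [-195.05 -107.98   31.92]
 [ -23.68  128.42   38.37]
 [ -22.42  137.84   39.25]]
right 31 angle 2.1598097600141184 at mid -107.8034948076111 -177.5 -27.5
left 30 angle 2.6506421461799228 at mid 49.15449827074341 -172.5 -27.5
lead 31 angle -1.0733670463499296 at mid -24.10881996582193 -102.5 52.5
rail y [82.82 83.12 85.55 88.44 88.98] 168
d_top.npy 505 [[-213.57 -110.1    31.26]
 [-209.35 -108.51   31.8 ]
 [ -21.47  136.25   38.51]
 [ -19.74  139.29   39.25]]
right 26 angle 2.3473542358110357 at mid -106.71008061972675 -172.5 -17.5
left 21 angle -30.93816805828938 at mid 74.14453991154909 -197.5 -22.5
lead 28 angle -1.9710314674870641 at mid -22.699466900729337 -102.5 52.5
rail y [83.48 83.93 86.51 89.13 89.85] 214
```

```bash
python3 -m inch '0.05 0.25 0 0 0 0 0.95;0.05 0.3 0 0 0 0 0.95;0.05 0.3 0 0 0 0 0.95;0.03 0.2 0 0 0 0 0.95;0 0 0 0 0 0 0.95'
```

```text
clock: 15.38
position: [498.9, 85.2, 10.9]
eef_rot: [[0.997, 0.004, 0.072], [-0.072, -0.007, 0.997], [0.004, -1.0, -0.006]]
wrist_force: [-0.7, -4.9, 0.3]
gripper_width: 0.181
```

```bash
python3 - <<'E'
from h import *
for n in('top','scene'):
    s=r.snapshot(n);np.save('e_'+n+'.npy',cloud(s))
E
python3 tr.py e_scene.npy e_top.npy
```

```text
e_scene.npy 858 [[-206.8   -82.96   31.15]
 [-194.77  -81.21   31.71]
 [ -23.47  127.93   38.44]
 [ -21.74  136.83   39.24]]
right 25 angle 1.7300973193517415 at mid -80.81574188553236 -177.5 -22.5
left 28 angle 2.942250598508131 at mid 76.10273762206933 -167.5 -27.5
lead 33 angle -1.458333176487249 at mid -23.962584688663657 -77.5 82.5
rail y [75.48 76.52 85.44 88.35 89.17] 172
e_top.npy 456 [[-213.56  -83.26   31.32]
 [-209.32  -81.66   32.23]
 [ -21.55  137.31   38.78]
 [ -19.96  139.4    39.36]]
right 24 angle 2.350795619042634 at mid -80.04229824521619 -177.5 -17.5
left 18 angle 55.227464812953166 at mid 21.544161975012543 -172.5 -22.5
lead 29 angle -1.7943572081176962 at mid -22.925603459219293 -77.5 77.5
rail y [76.81 77.77 85.97 89.15 89.88] 102
```

```bash
python3 -m inch '0.02 0.15 0 0 0 0 0.95;0 0 0 0 0 0 0.95'; python3 -m inch '0.02 0.15 0 0 0 -0.15 0.95;0 0 0 0 0 0 0.95'
```

```text
clock: 15.65
position: [499.2, 88.7, 10.9]
eef_rot: [[0.997, 0.004, 0.073], [-0.073, -0.006, 0.997], [0.004, -1.0, -0.006]]
wrist_force: [0.3, -0.8, -1.5]
gripper_width: 0.185
clock: 15.82
position: [499.2, 91.9, 10.8]
eef_rot: [[0.996, 0.003, 0.09], [-0.09, -0.007, 0.996], [0.003, -1.0, -0.007]]
wrist_force: [0.2, -1.5, -1.5]
gripper_width: 0.189
```

```bash
python3 -m inch '0.02 0.15 0 0 0 -0.2 0.95;0 0 0 0 0 0 0.95'; python3 - <<'E'
from h import *
for n in('top','scene'):
    s=r.snapshot(n);np.save('e_'+n+'.npy',cloud(s))
    if n=='scene': cv2.imwrite('pics/e1.png',cv2.resize(s['image'][150:270,200:360,::-1],(800,600)))
E
python3 tr.py e_scene.npy e_top.npy
```

```text
clock: 15.98
position: [499.1, 93.5, 10.9]
eef_rot: [[0.993, 0.002, 0.114], [-0.114, -0.009, 0.993], [0.003, -1.0, -0.009]]
wrist_force: [0.1, -0.4, -0.9]
gripper_width: 0.184
e_scene.npy 888 [[-207.14  -76.84   31.08]
 [-195.89  -75.63   31.68]
 [ -24.28  128.54   38.48]
 [ -23.48  137.19   39.3 ]]
right 26 angle -0.3358056474632737 at mid -75.72255177441468 -177.5 -22.5
left 29 angle 0.34150227873608385 at mid 81.38375617025804 -167.5 -22.5
lead 32 angle -0.19768820658113195 at mid -24.499603981334428 -77.5 82.5
rail y [79.74 79.92 87.05 89.04 89.32] 101
e_top.npy 373 [[-205.66  -76.27   31.31]
 [-193.86  -75.89   32.17]
 [ -23.01  136.81   38.31]
 [ -22.14  139.17   39.02]]
right 23 angle 0.19376555890255764 at mid -75.15364490740201 -182.5 -27.5
left 17 angle 55.1075082706409 at mid 29.608318749101613 -167.5 -22.5
lead 26 angle 0.036652866758902086 at mid -23.822064758284657 -72.5 77.5
rail y [77.44 80.93 87.28 89.52 89.87] 71
```

View pics/e1.png

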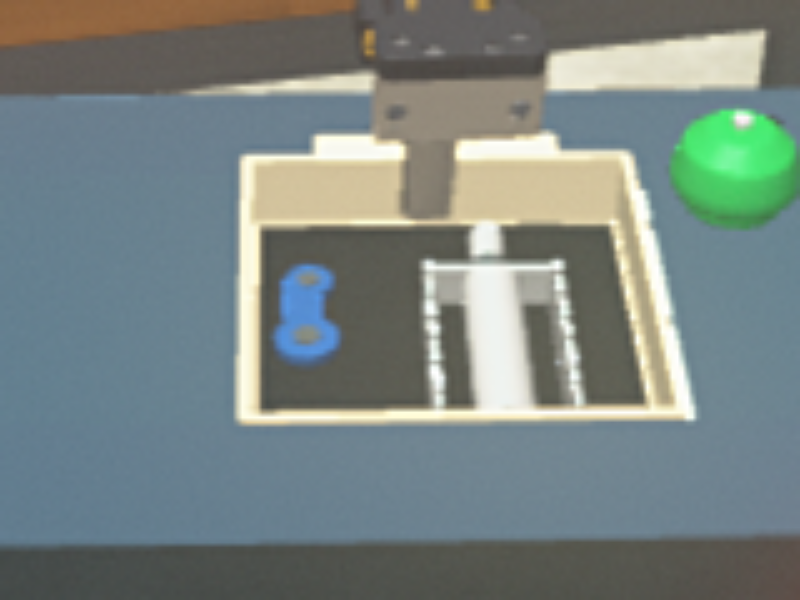

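```bash
python3 -m inch '0.02 0.2 0 0 0 0 0.95;0 0 0 0 0 0 0.95'; python3 -m inch '0.02 0.25 0 0.05 0 0 0.95;0 0 0 0 0 0 0.95';  python3 - <<'E'
from h import *
for n in('top','scene'):
    s=r.snapshot(n);np.save('e_'+n+'.npy',cloud(s))
E
python3 tr.py e_scene.npy e_top.npy
```

```text
clock: 16.25
position: [499.1, 92.9, 10.9]
eef_rot: [[0.993, 0.001, 0.117], [-0.117, -0.016, 0.993], [0.003, -1.0, -0.015]]
wrist_force: [0.2, 0.5, -1.3]
gripper_width: 0.182
clock: 16.42
position: [499.2, 92.9, 10.9]
eef_rot: [[0.993, 0.001, 0.121], [-0.121, -0.018, 0.992], [0.003, -1.0, -0.017]]
wrist_force: [-0.2, -0.0, -1.9]
gripper_width: 0.183
e_scene.npy 857 [[-207.34  -76.96   31.24]
 [-195.5   -75.77   31.74]
 [ -24.2   128.11   38.24]
 [ -23.13  137.39   39.24]]
right 24 angle -2.9575917438610815 at mid -74.54000495918636 -187.5 -22.5
left 27 angle 0.805556768655202 at mid 81.21036113350337 -167.5 -27.5
lead 33 angle -0.32971392830714896 at mid -24.445870634789763 -77.5 82.5
rail y [79.38 79.6  86.99 88.87 89.44] 103
e_top.npy 366 [[-200.17  -76.6    31.15]
 [-192.8   -75.94   32.3 ]
 [ -22.93  136.89   38.28]
 [ -22.34  139.54   39.13]]
right 21 angle 0.09398368849945779 at mid -75.17123772229094 -182.5 -22.5
left 14 angle -20.960267034225364 at mid 101.65318847717802 -197.5 -22.5
lead 28 angle -0.5173287982760015 at mid -23.711650893935463 -72.5 82.5
rail y [78.49 80.75 87.3  89.47 90.02] 73
```

```bash
python3 -m inch '0.15 -0.01 0 0.1 0 0 0.95;0.25 -0.03 0 0.05 0 0 0.95;0.3 -0.04 0 0 0 0 0.95;0.3 -0.04 0 0 0 0 0.95' 25; python3 - <<'E'
from h import *
for n in('top','scene'):
    s=r.snapshot(n);np.save('e_'+n+'.npy',cloud(s))
E
python3 tr.py e_scene.npy e_top.npy
```

```text
clock: 16.85
position: [498.4, 94.2, 10.3]
eef_rot: [[0.992, -0.055, 0.114], [-0.114, 0.01, 0.993], [-0.055, -0.998, 0.003]]
wrist_force: [-18.7, -3.6, 21.6]
gripper_width: 0.194
e_scene.npy 775 [[-207.63  -76.87   31.15]
 [-196.55  -75.82   31.97]
 [ -24.3   129.92   38.47]
 [ -23.43  138.32   39.24]]
right 27 angle -0.13668793848960348 at mid -75.68341857065772 -182.5 -22.5
left 29 angle 0.3480511299519928 at mid 81.47416766558378 -167.5 -22.5
lead 33 angle -0.17779778776339855 at mid -24.53688395398933 -77.5 82.5
rail y [79.76 79.95 80.55 88.93 89.5 ] 105
e_top.npy 356 [[-196.23  -76.25   31.27]
 [-191.86  -75.87   32.15]
 [ -22.99  134.08   38.21]
 [ -22.49  139.51   39.35]]
right 18 angle 0.06491548102669398 at mid -75.34371516287085 -182.5 -32.5
left 13 angle 52.587978501437526 at mid -5.863339512446771 -172.5 -22.5
lead 28 angle -0.07452704041166797 at mid -23.868556213630683 -72.5 77.5
rail y [78.14 80.84 86.79 89.54 89.75] 41
```

```bash
python3 - <<'E'
from h import *
np.set_printoptions(precision=2,suppress=True)
st=r.get_state();print({k:np.round(st[k],2) for k in('joint_pos','tau','wrist_force','torque','position','qd')})
for n in('top','scene'):
    s=r.snapshot(n);save(s,'f_'+n+'.png')
E
```

```text
{'joint_pos': array([-38.96,  36.16,  32.08, 118.1 , -32.74,  37.95,   9.25]), 'tau': array([ -0.14, -38.49,   6.25, -21.92,  -1.48,  -5.23,   0.31]), 'wrist_force': array([-20.28,  -4.27,  23.73]), 'torque': array([-0.94,  4.26, -0.19]), 'position': array([498.55,  94.19,  10.28]), 'qd': array([-0.23, -0.42, -0.08,  0.67,  0.02, -1.17, -0.14])}
```

View pics/f_scene.png

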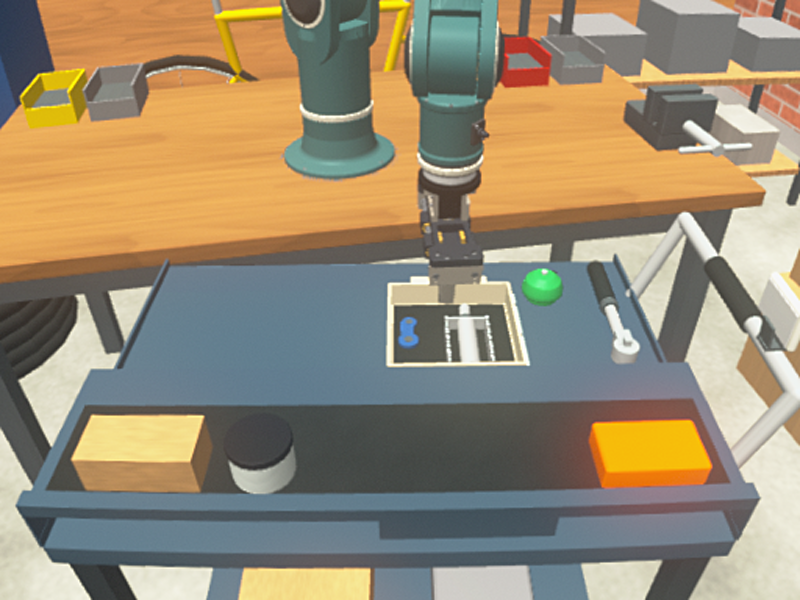

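View pics/f_top.png

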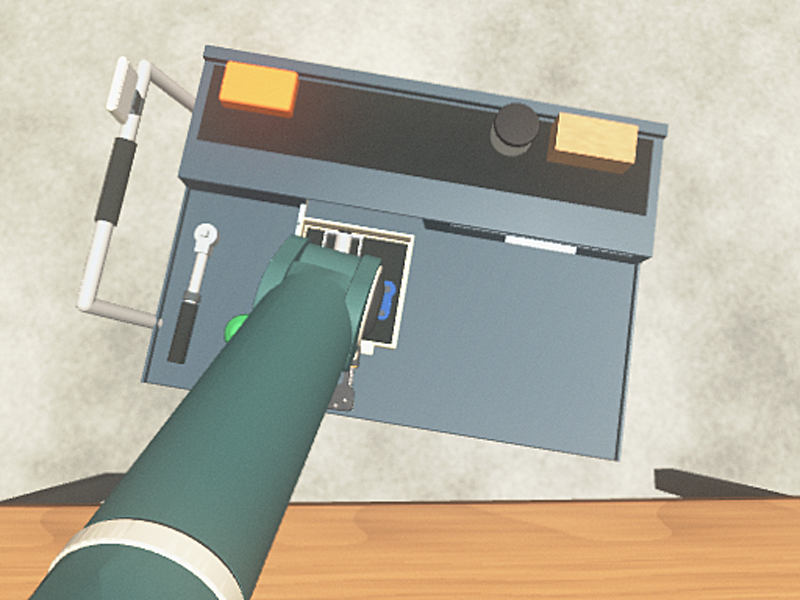

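```bash
python3 -m inch '0 0 0 0 0 0 0.65;0 0 0 0 0 0 0.65;0 0 0 0 0 0 0.65';  python3 - <<'E'
from h import *
st=r.get_state();print({k:np.round(st[k],2) for k in('wrist_force','torque','position')})
for n in('top','scene'):
    s=r.snapshot(n);np.save('e_'+n+'.npy',cloud(s))
    if n=='scene': cv2.imwrite('pics/g1.png',cv2.resize(s['image'][150:270,220:380,::-1],(800,600)))
E
python3 tr.py e_scene.npy e_top.npy
```

```text
clock: 17.3
position: [496.4, 99.3, 10.7]
eef_rot: [[0.993, -0.058, 0.107], [-0.106, 0.015, 0.994], [-0.059, -0.998, 0.008]]
wrist_force: [-0.0, 0.6, -0.5]
gripper_width: 0.35
{'wrist_force': array([-0.03,  0.63, -0.51]), 'torque': array([-0.04, -0.02,  0.02]), 'position': array([496.35,  99.32,  10.71])}
e_scene.npy 803 [[-208.27  -76.84   31.14]
 [-196.45  -75.72   31.75]
 [ -24.26  128.94   38.28]
 [ -23.11  136.87   39.17]]
right 26 angle -0.49059694503914464 at mid -75.65085473784696 -177.5 -27.5
left 30 angle 0.4665208850671391 at mid 81.43770174188136 -167.5 -22.5
lead 33 angle -0.001008339288999172 at mid -24.37900466013257 -77.5 82.5
rail y [79.86 80.06 87.   88.74 89.17] 98
e_top.npy 366 [[-196.03  -76.26   31.32]
 [-193.2   -75.89   32.07]
 [ -22.81   81.59   37.74]
 [ -22.02  137.84   38.73]]
right 19 angle 0.13049489337450043 at mid -75.16764088219526 -182.5 -27.5
left 13 angle 42.18613186534267 at mid 16.78626877149958 -197.5 -22.5
lead 27 angle -0.04293402163157981 at mid -23.633903363964116 -72.5 82.5
rail y [78.48 80.72 87.13 89.38 89.75] 42
```

View pics/g1.png

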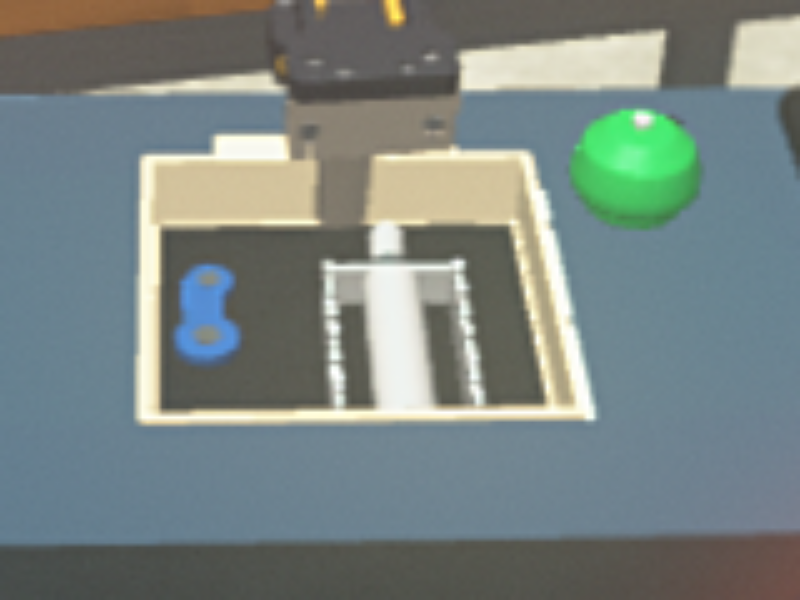

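```bash
python3 -m inch '0 0 0.5 0 0 0 0.65;0 0 1 0 0 0 0.65;0 0 0.8 -0.15 -0.5 0.3 0.6;-0.3 0 0.3 0 0 1 0.5;-0.4 0 0 0 0 1 0.35;-0.4 0.1 0 0 0 1 0.35;-0.3 0.1 0 0 0 1 0.35;-0.2 0 0 0 0 1 0.35'; python3 -m inch '0 0 0 0 0 1 0.35;0 0 0 0 0 1 0.35;0 0 0 0 0 1 0.35;0 0 0 0 0 1 0.35;0 0 0 0 0 1 0.35;0 0 0 0 0 1 0.35;0 0 0 0 0 1 0.35;0 0 0 0 0 1 0.35'
```

```text
clock: 18.07
position: [460.1, 107.3, 84.1]
eef_rot: [[0.901, 0.005, -0.434], [0.434, -0.002, 0.901], [0.004, -1.0, -0.004]]
wrist_force: [-0.6, -0.2, 0.4]
gripper_width: 0.645
clock: 18.73
position: [462.8, 110.3, 91.9]
eef_rot: [[0.273, 0.012, -0.962], [0.962, 0.009, 0.273], [0.012, -1.0, -0.009]]
wrist_force: [0.1, -0.3, -0.3]
gripper_width: 0.648
```

```bash
python3 -m inch '0 -0.28 -0.5 -0.09 0.12 0.9 0.35;0 0 -1 0 0 0.1 0.35;0 0 -0.8 0 0 0 0.35;0 0 -0.4 0 0 0 0.35;0 0 0 0 0 0 0.35;0 0 0 0 0 0 0.35'
```

```text
clock: 19.23
position: [468.2, 104.6, 28.2]
eef_rot: [[0.166, 0.009, -0.986], [0.986, 0.003, 0.166], [0.005, -1.0, -0.009]]
wrist_force: [0.0, 0.2, -0.3]
gripper_width: 0.653
```

```bash
python3 -m inch '-0.05 -0.05 -0.6 0 0.09 0 0.35;0 0 0 0 0 0 0.35;0 0 0 0 0 0 0.35';  python3 - <<'E'
from h import *
for n in('top','scene'):
    s=r.snapshot(n);np.save('e_'+n+'.npy',cloud(s))
    if n=='scene': cv2.imwrite('pics/g2.png',cv2.resize(s['image'][150:270,220:380,::-1],(800,600)))
    if n=='top': cv2.imwrite('pics/g2t.png',cv2.resize(s['image'][120:270,130:330,::-1],(800,600)))
E
python3 tr.py e_scene.npy e_top.npy
```

```text
clock: 19.48
position: [469.2, 104.2, 16.1]
eef_rot: [[0.165, 0.005, -0.986], [0.986, 0.004, 0.165], [0.005, -1.0, -0.004]]
wrist_force: [0.7, 0.5, 1.0]
gripper_width: 0.653
e_scene.npy 995 [[-212.8   -76.77   31.23]
 [-206.66  -75.52   31.82]
 [ -24.19  127.73   38.39]
 [ -23.21  137.73   39.24]]
right 29 angle -0.23073178753690302 at mid -75.71134347799357 -182.5 -22.5
left 29 angle 0.3100657137725199 at mid 81.42825500877089 -167.5 -22.5
lead 33 angle -0.15991226134292885 at mid -24.292117009393433 -77.5 82.5
rail y [79.75 79.93 87.   88.87 89.44] 100
e_top.npy 455 [[-213.58  -76.26   31.19]
 [-208.21  -75.57   32.2 ]
 [ -23.07  137.2    38.75]
 [ -22.18  139.71   39.35]]
right 30 angle 0.2320296848206915 at mid -74.97688051270238 -177.5 -22.5
left 24 angle -20.727350707216793 at mid 94.89259209795327 -197.5 -22.5
lead 28 angle 0.061234148889262104 at mid -23.70661846767546 -72.5 77.5
rail y [80.38 80.75 87.17 89.3  90.02] 145
```

View pics/g2.png

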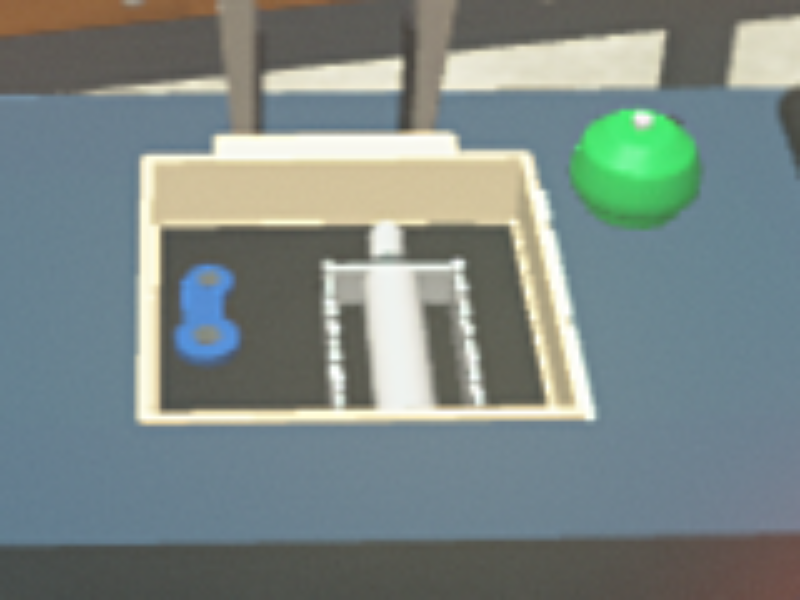

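View pics/g2t.png

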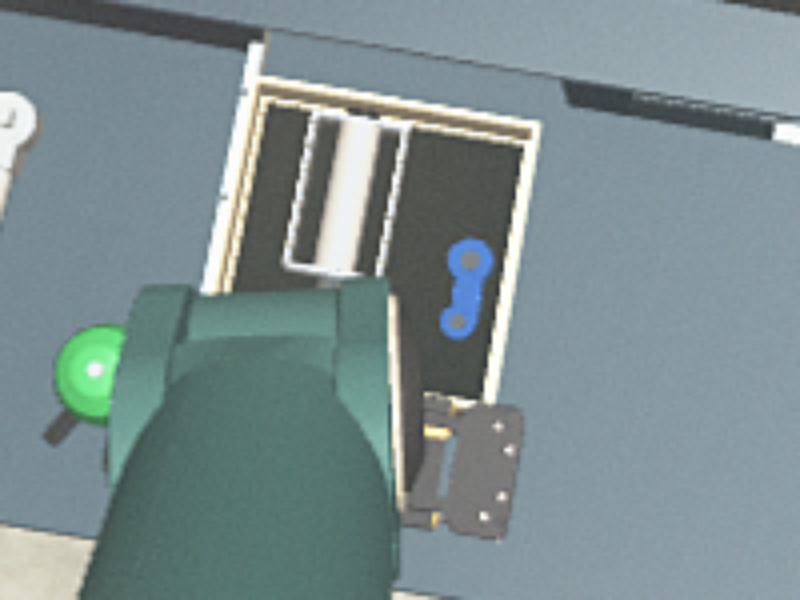

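```bash
python3 -m inch '0.2 -0.03 0 0 0 0 0.35;0.25 -0.04 0 0 0 0 0.35;0.25 -0.04 0 0 0 0 0.35'; python3 -m inch '0.25 -0.04 0 0 0 0 0.35;0.25 -0.04 0 0 0 0 0.35'
```

```text
clock: 19.83
position: [485.7, 102.1, 17.7]
eef_rot: [[0.164, 0.002, -0.986], [0.986, 0.006, 0.164], [0.006, -1.0, -0.001]]
wrist_force: [-5.8, 1.3, -0.7]
gripper_width: 0.649
clock: 20.0
position: [494.0, 100.5, 17.4]
eef_rot: [[0.163, -0.009, -0.987], [0.987, 0.006, 0.163], [0.004, -1.0, 0.01]]
wrist_force: [-10.3, 1.5, 7.3]
gripper_width: 0.651
```

```bash
python3 -m inch '0.25 -0.04 0 0 0 0 0.35;0.25 -0.04 0 0 0 0 0.35;0.25 -0.04 0 0 0 0 0.35';  python3 - <<'E'
from h import *
for n in('top','scene'):
    s=r.snapshot(n);np.save('e_'+n+'.npy',cloud(s))
    if n=='scene': cv2.imwrite('pics/g3.png',cv2.resize(s['image'][150:270,220:380,::-1],(800,600)))
    if n=='top': cv2.imwrite('pics/g3t.png',cv2.resize(s['image'][120:270,130:330,::-1],(800,600)))
E
python3 tr.py e_scene.npy e_top.npy
```

```text
clock: 20.25
position: [503.7, 98.5, 16.8]
eef_rot: [[0.162, -0.033, -0.986], [0.987, 0.007, 0.161], [0.002, -0.999, 0.033]]
wrist_force: [-9.8, 1.5, 8.8]
gripper_width: 0.65
e_scene.npy 758 [[-207.01  -77.2    31.11]
 [-194.27  -75.85   31.52]
 [ -45.1   129.59   38.57]
 [ -27.26  137.88   39.4 ]]
right 25 angle -19.737518971250427 at mid -64.40968648705697 -192.5 -22.5
left 26 angle 0.6598950747472606 at mid 81.2514805555435 -157.5 -22.5
lead 29 angle -0.26782244826068846 at mid -156.54075801586512 -72.5 72.5
rail y [77.47 79.55 80.67 88.76 89.18] 114
e_top.npy 350 [[-213.92  -76.29   31.38]
 [-211.    -75.89   31.88]
 [  -2.35  137.82   38.81]
 [  -2.11  139.38   39.38]]
right 14 angle -50.01791792300904 at mid -6.229873618194162 -197.5 -2.5
left 14 angle -18.70140119646674 at mid 101.88686982530268 -197.5 -2.5
lead 5 angle -0.32970949014835826 at mid -2.9485783489658712 -72.5 82.5
rail y [80.61 80.72 87.42 89.52 89.72] 59
```

View pics/g3t.png

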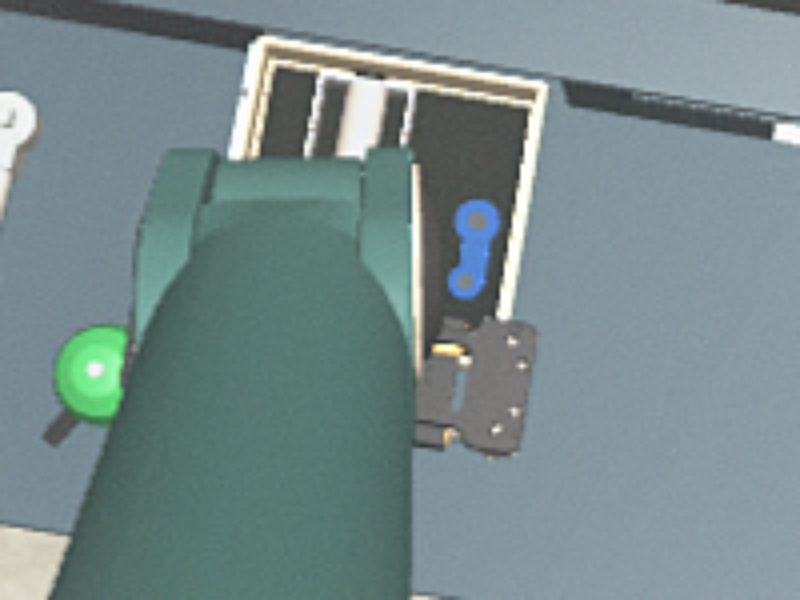

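View pics/g3.png

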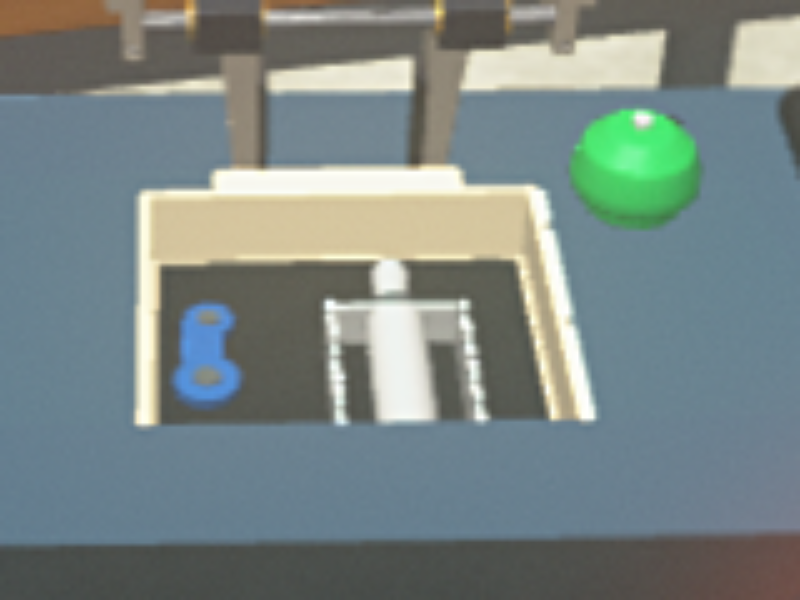

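```bash
python3 -m inch '0.25 -0.04 0 0 -0.15 0 0.35;0.25 -0.04 0 0 -0.15 0 0.35;0.25 -0.04 0 0 -0.15 0 0.35;0.25 -0.04 0 0 -0.12 0 0.35'; python3 - <<'E'
from h import *
s=r.snapshot('scene'); np.save('e_scene.npy',cloud(s));cv2.imwrite('pics/g4.png',cv2.resize(s['image'][150:270,220:380,::-1],(800,600)))
E
python3 tr.py e_scene.npy
```

```text
clock: 20.68
position: [517.7, 95.9, 15.5]
eef_rot: [[0.16, -0.002, -0.987], [0.987, 0.009, 0.16], [0.008, -1.0, 0.003]]
wrist_force: [-9.5, 1.3, 6.9]
gripper_width: 0.649
e_scene.npy 746 [[-208.02  -77.54   31.23]
 [-193.53  -76.11   31.9 ]
 [ -44.86  130.19   38.47]
 [ -26.27  137.67   39.26]]
right 23 angle -3.813496758436265 at mid -75.38953752084785 -147.5 -22.5
left 25 angle 0.8470141292008267 at mid 81.1705689308634 -147.5 -22.5
lead 30 angle -0.5261250506966064 at mid -144.27755519612535 -72.5 72.5
rail y [75.21 79.15 86.55 88.71 89.35] 118
```

View pics/g4.png

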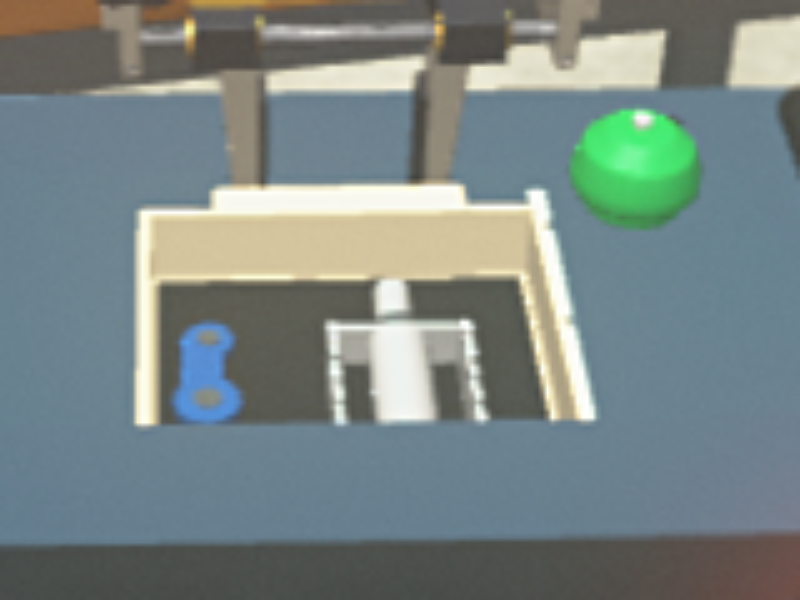

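```bash
python3 -m inch '0.35 -0.06 0.02 0 -0.1 0 0.35;0.35 -0.06 0.02 0 -0.1 0 0.35;0.35 -0.06 0.02 0 -0.1 0 0.35;0.35 -0.06 0.02 0 -0.1 0 0.35;0.35 -0.06 0.02 0 -0.1 0 0.35;0.35 -0.06 0.02 0 -0.1 0 0.35'; python3 - <<'E'
from h import *
s=r.snapshot('scene'); np.save('e_scene.npy',cloud(s));cv2.imwrite('pics/g5.png',cv2.resize(s['image'][150:270,220:380,::-1],(800,600)))
E
python3 tr.py e_scene.npy
```

```text
clock: 21.23
position: [561.6, 87.4, 15.4]
eef_rot: [[0.156, 0.035, -0.987], [0.988, 0.009, 0.156], [0.014, -0.999, -0.033]]
wrist_force: [-3.6, 0.2, -2.7]
gripper_width: 0.647
e_scene.npy 738 [[-205.4   -77.7    31.12]
 [-192.14  -72.2    31.56]
 [ -51.74  130.54   38.54]
 [ -28.15  138.06   39.29]]
right 15 angle -55.09643023856202 at mid -12.290368321086959 -197.5 -37.5
left 15 angle -20.56809629395549 at mid 98.40321564978363 -197.5 -22.5
lead 30 angle -0.5369735541273892 at mid -99.98581652394873 -72.5 72.5
rail y [75.72 78.49 85.86 88.61 89.21] 149
```

View pics/g5.png

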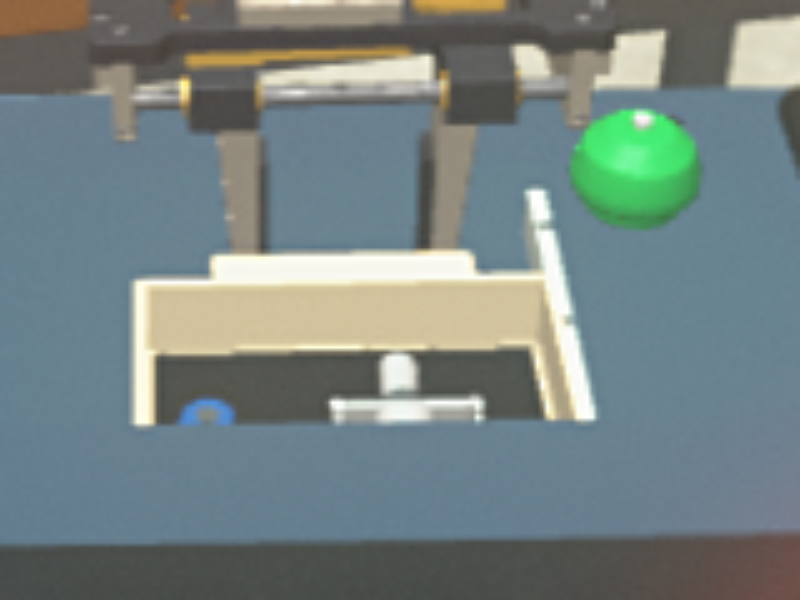

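```bash
python3 -m inch '0.3 -0.05 0.02 0 0.1 -0.05 0.35;0.35 -0.06 0.02 0 0.1 0 0.35;0.35 -0.06 0.02 0 0.05 0 0.35;0.35 -0.06 0.02 0 0 0 0.35;0.35 -0.06 0.02 0 -0.03 0 0.35;0.3 -0.05 0.02 0 -0.03 0 0.35'; python3 - <<'E'
from h import *
s=r.snapshot('scene'); np.save('e_scene.npy',cloud(s));cv2.imwrite('pics/g6.png',cv2.resize(s['image'][150:270,220:380,::-1],(800,600)))
E
python3 tr.py e_scene.npy
```

```text
clock: 21.78
position: [614.1, 77.9, 17.3]
eef_rot: [[0.161, 0.012, -0.987], [0.987, 0.008, 0.162], [0.01, -1.0, -0.011]]
wrist_force: [-2.9, 0.1, -2.9]
gripper_width: 0.65
e_scene.npy 674 [[-183.17  -78.8    31.16]
 [-174.23  -70.01   31.83]
 [ -42.3   125.01   38.05]
 [ -26.48  137.35   39.01]]
right 5 angle -55.21932021706879 at mid 19.015044554097898 -182.5 -37.5
left 5 angle -21.292018639630225 at mid 103.10444372336427 -182.5 -22.5
lead 30 angle -0.2942208995212969 at mid -46.166652269733326 -72.5 72.5
rail y [77.21 82.99 85.88 88.77 89.26] 156
```

View pics/g6.png

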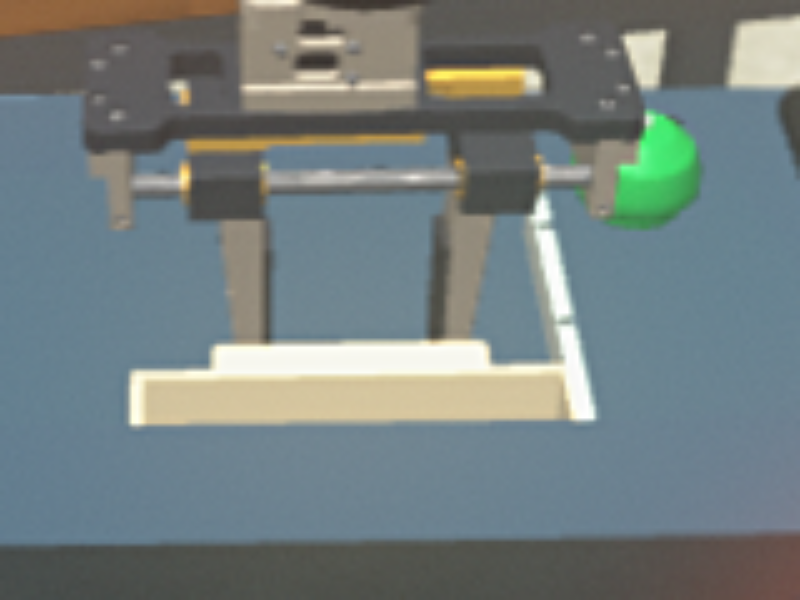

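```bash
python3 -m inch '0.3 -0.05 0 0 0 0 0.35;0.3 -0.05 0 0 0 0 0.35;0.25 -0.04 0 0 0 0 0.35;0.2 -0.03 0 0 0 0 0.35'; python3 - <<'E'
from h import *
s=r.snapshot('scene'); np.save('e_scene.npy',cloud(s))
E
python3 tr.py e_scene.npy | grep lead; python3 -m inch '0.15 -0.025 0 0 0 0 0.35;0.15 -0.025 0 0 0 0 0.35'
```

```text
clock: 22.17
position: [640.9, 73.6, 17.9]
eef_rot: [[0.162, 0.01, -0.987], [0.987, 0.009, 0.162], [0.011, -1.0, -0.008]]
wrist_force: [-4.3, 0.8, -0.6]
gripper_width: 0.649
lead 19 angle -0.844463630218118 at mid -23.0986144785307 -47.5 47.5
clock: 22.38
position: [648.4, 72.4, 18.0]
eef_rot: [[0.162, 0.008, -0.987], [0.987, 0.01, 0.162], [0.011, -1.0, -0.006]]
wrist_force: [-5.5, 0.9, 0.3]
gripper_width: 0.649
```

```bash
python3 -m inch '0.2 -0.03 0 0 0 0 0.35;0.2 -0.03 0 0 0 0 0.35'; python3 -m inch '0.15 -0.03 0 0 0 0 0.35;0.15 -0.03 0 0 0 0 0.35'
```

```text
clock: 22.55
position: [657.1, 71.4, 18.1]
eef_rot: [[0.161, 0.004, -0.987], [0.987, 0.01, 0.162], [0.011, -1.0, -0.003]]
wrist_force: [-5.0, 0.8, -0.2]
gripper_width: 0.652
clock: 22.72
position: [662.2, 70.6, 17.9]
eef_rot: [[0.161, -0.003, -0.987], [0.987, 0.011, 0.161], [0.011, -1.0, 0.004]]
wrist_force: [-19.4, 2.5, 14.4]
gripper_width: 0.652
```

```bash
 python3 - <<'E'
from h import *
for n in('top','scene'):
    s=r.snapshot(n); np.save('h_'+n+'.npy',cloud(s));save(s,'h_'+n+'.png')
E

```

```text
(no output)
```

View pics/h_scene.png

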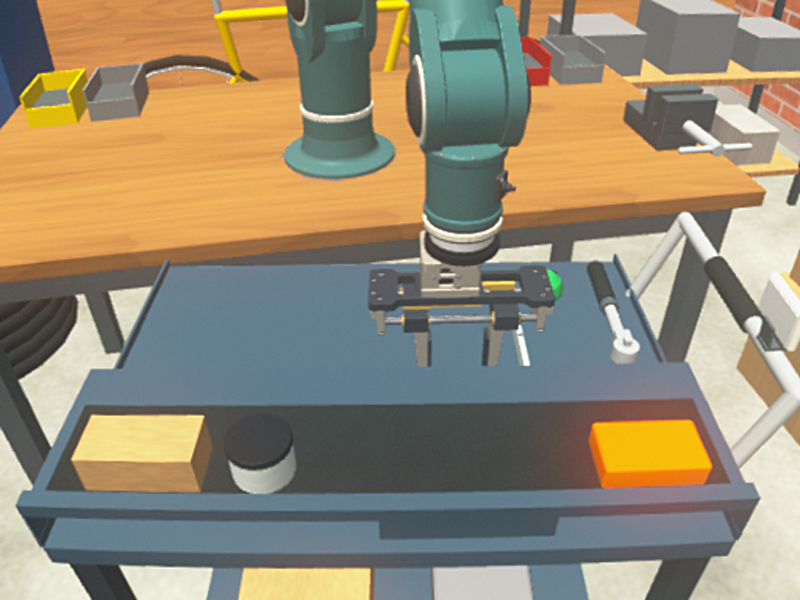

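```bash
python3 -m inch '0.2 -0.03 0 0 -0.05 0 0.35;0.2 -0.03 0 0 -0.05 0 0.35'; python3 -m inch '-0.3 0.05 0 0 0 0 0.35;-0.6 0.1 0 0 0 0 0.35;-1 0.16 0 0 0 0 0.35;-1 0.16 0.3 0 0 0 0.35;-1 0.16 1 0 0 0 0.35;-0.6 0 1 0 0 0 0.35;-0.6 0 1 0 0 0 0.35;0 0 1 0 0 0 0.35'; python3 -m inch '0 0.6 1 0 0 0 0.35;-0.3 1 0.7 0 0 0 0.35;-0.6 1 0 0 0 0 0.35;-0.6 1 0 0 0 0 0.35;-0.6 1 0 0 0 0 0.35;-0.6 1 0 0 0 0 0.35;-0.5 1 0 0 0 0 0.35;0 0 0 0 0 0 0.35'
```

```text
clock: 22.98
position: [662.0, 70.6, 18.0]
eef_rot: [[0.16, -0.016, -0.987], [0.987, 0.014, 0.16], [0.011, -1.0, 0.018]]
wrist_force: [-19.6, 1.2, 15.2]
gripper_width: 0.649
clock: 23.65
position: [541.0, 83.5, 129.0]
eef_rot: [[0.163, 0.009, -0.987], [0.987, 0.011, 0.163], [0.012, -1.0, -0.008]]
wrist_force: [0.2, -0.3, -0.7]
gripper_width: 0.649
clock: 24.32
position: [479.2, 255.9, 192.6]
eef_rot: [[0.174, 0.068, -0.982], [0.984, 0.03, 0.176], [0.042, -0.997, -0.061]]
wrist_force: [-1.4, 1.6, -0.5]
gripper_width: 0.648
```

```bash
 python3 - <<'E'
from h import *
from tr import cart
np.set_printoptions(precision=1,suppress=True)
s=r.snapshot('scene');save(s,'i_scene.png')
s=r.snapshot('top'); save(s,'i_top.png');cv2.imwrite('pics/i_c.png',cv2.resize(s['image'][100:250,110:310,::-1],(800,600)))
W=cloud(s);C=cart(W)
# shelf front edge vs lip edge (z 33-37) in lane
for y in range(-84,96,10):
    m=(abs(C[...,1]-y)<3)&(C[...,0]>-40)&(C[...,0]<20)
    q=C[m];o=np.argsort(q[:,0]);print(y,[(int(a),int(b)) for a,b in q[o][:,[0,2]] if b>8][:14])
for l in['bell','wrench','hanger','pedal']:
    for d in r.recognise(l,s)[:1]:
        c,w=d['at'];print(l,d['confidence'],W[int(w),int(c)])
E

```

```text
-84 [(0, 57), (0, 53), (0, 53), (1, 52), (2, 54), (2, 50), (2, 56), (3, 56), (3, 55), (5, 53), (6, 54), (6, 52), (8, 54), (8, 52)]
-74 [(0, 54), (0, 52), (0, 13), (0, 28), (0, 17), (0, 52), (0, 18), (0, 34), (1, 19), (1, 25), (1, 55), (1, 8), (1, 34), (1, 32)]
-64 [(0, 54), (0, 29), (0, 23), (0, 31), (0, 52), (0, 35), (0, 11), (0, 54), (1, 13), (1, 27), (1, 18), (1, 34), (1, 17), (1, 55)]
-54 [(0, 51), (0, 8), (0, 17), (0, 9), (0, 54), (0, 22), (0, 14), (0, 31), (0, 55), (1, 53), (1, 22), (1, 31), (1, 23), (1, 28)]
-44 [(-13, 37), (-13, 32), (-12, 28), (-11, 35), (-10, 33), (-9, 36), (-9, 34), (-8, 35), (-7, 36), (-7, 37), (-5, 33), (-5, 38), (-4, 36), (-3, 37)]
-34 [(-13, 35), (-13, 26), (-12, 33), (-12, 35), (-12, 26), (-11, 38), (-10, 35), (-10, 35), (-8, 36), (-8, 33), (-8, 34), (-6, 36), (-5, 34), (-4, 37)]
-24 [(-13, 31), (-13, 38), (-13, 37), (-13, 28), (-11, 37), (-10, 36), (-8, 36), (-7, 35), (-7, 33), (-5, 37), (-5, 33), (-5, 33), (-4, 39), (-4, 36)]
-14 [(-13, 33), (-13, 29), (-13, 30), (-12, 35), (-12, 36), (-11, 35), (-10, 34), (-9, 34), (-9, 34), (-7, 35), (-7, 34), (-7
[... 837 characters left out ...]
(-11, 35), (-11, 35), (-10, 35), (-8, 35), (-8, 32), (-6, 35), (-6, 36), (-4, 35), (-4, 35)]
56 [(0, 9), (0, 53), (0, 52), (0, 15), (0, 29), (0, 53), (0, 24), (0, 22), (0, 30), (0, 29), (1, 34), (1, 55), (1, 36), (1, 34)]
66 [(0, 13), (0, 19), (0, 17), (0, 19), (0, 9), (0, 23), (0, 51), (0, 52), (1, 35), (1, 36), (1, 28), (1, 29), (1, 21), (1, 35)]
76 [(0, 20), (0, 50), (0, 29), (0, 27), (0, 12), (0, 33), (0, 10), (0, 34), (0, 19), (0, 53), (0, 54), (0, 23), (1, 37), (2, 37)]
86 [(-39, 22), (-39, 20), (-38, 11), (-38, 24), (-37, 24), (-37, 15), (-35, 17), (-35, 22), (-34, 20), (-34, 19), (-33, 23), (-33, 23), (-32, 21), (-30, 23)]
bell 0.48 [532.2 219.7  32.6]
wrench 0.62 [609.3 297.3  18.3]
```

View pics/i_c.png

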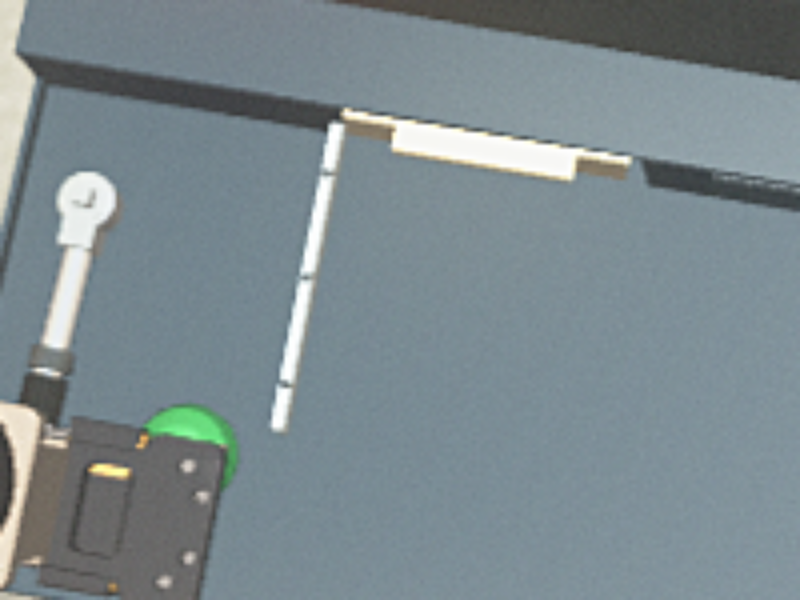

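View pics/i_top.png

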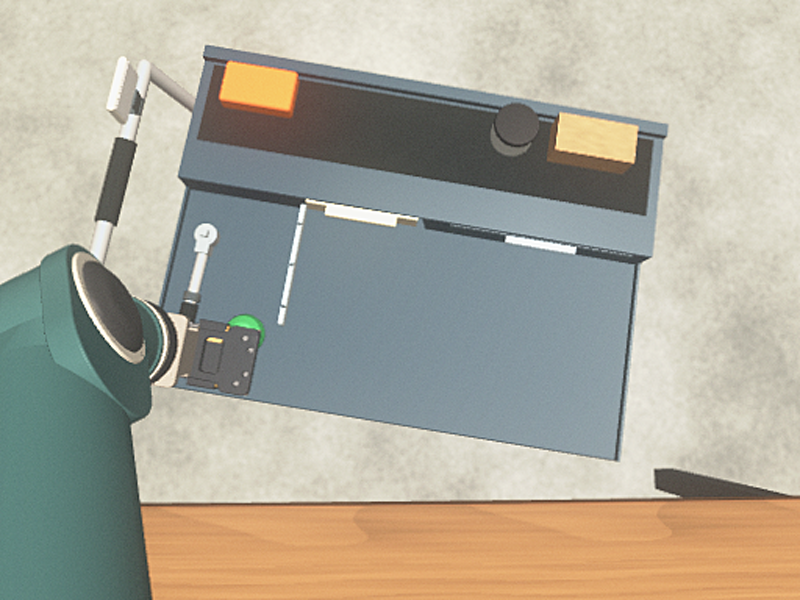

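```bash
python3 -m inch '0 0 0 0 0 0 0.35;0 0 0 0 0 0 0.35;0 0 0 0 0 0 0.35'; python3 - <<'E'
from h import *
st=r.get_state();print(st['qd'],st['wrist_force'])
print(r.finish_job())
E
```

```text
clock: 24.87
position: [483.3, 245.0, 191.3]
eef_rot: [[0.19, 0.066, -0.98], [0.981, 0.024, 0.192], [0.036, -0.998, -0.061]]
wrist_force: [-0.4, -0.2, -0.4]
gripper_width: 0.648
[ 0.70640076  0.11276569  0.47273897  0.01837609 -0.00317339 -0.15469598
  0.15312046] [-0.41832093 -0.22906038 -0.43599282]
the job is handed in; nothing more can be done
None
```

The tray is home in its bay with the pedal and hanger in it, and I handed the job in at about 24.9 s.

- **Pedal:** I set it in the tray beside the hanger. The wrist force reached 37 N upward for a moment as it touched down, so that was firmer than "gently" calls for.
- **Rail:** I slid the tray sideways by its front lip until it lay against the guide rail. It measured within about 0.5° of square, and it would not move any further left.
- **First push blocked:** My first push along the rail, while still gripping the lip, did not move the tray. It built up about 20 N sideways and 24 N upward on the wrist. I let go and pushed on the lip with two fingers instead.
- **Home:** The tray stopped hard at about 19 N and went no further when pushed again. In the last picture its front wall is 0–1 mm from the shelf's front plane and the lip's outer edge is at -13 mm.
- **Pedal and hanger at the end:** The shelf hides both, so I could not see them there. Both were lying in the tray just before it went under.
- **Bell and torque wrench:** They look to be where they started, though the gripper partly hid both in the last picture. The network's points on them differ from the first picture's by 20–45 mm, probably because only part of each showed.
- **Tray on the deck:** I saw no sign of it lifting. The tool height held within about 0.6 mm during the sideways slide, but I did not measure the tray's height directly.

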